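Load the kitchen carousel with tins and turn it once round

ROBOT

A 6-joint arm with a two-finger parallel gripper is mounted at the origin on the work surface. World frame = base frame: x ahead of the robot, y to its left, z up, the work surface at z = 0. Lengths are in m, angles in rad, forces in N, time in s.
With the tool pointing down it reaches from about 0.35 to 0.775 m from the base axis. Payload 5.5 kg.
Tool frame: the origin (TCP) lies on the centre line of the jaws, within the pads' length; the fingertips stand 11 mm ahead of it and the grasp point (between the pads) lies 8 mm behind it; z points along the fingers, y is the direction in which the jaws open and shut (so a half turn about z gives the same grasp; the last joint's range is limited). The gripper opens to 85 mm and grips with 20 to 120 N. Pads are 22 mm wide; open, the fingers measure 114 mm over their backs; the gripper's body (76 mm by 85 mm) begins 54 mm behind the grasp point. The pads swing forward as they close: fully open they stand 13 mm farther back than shut.
Start: joints at [1.022, 0.313, 0.046, 1.304, 0, 1.431], TCP at [0.229, 0.528, 0.217] pointing down, gripper open.
Joint ranges: [-2.76, 2.76], [-0.86, 1.69], [-1.03, 1.26], [-2.2, 2.34], [-1.47, 1.5], [-3.14, 3.14]. Speed limits (rad/s): [2.57, 2.57, 3.14, 3.14, 3.14, 3.14].

INTERFACE

Orientations are given as a unit quaternion [w, x, y, z].
In Python, from workcell import env, imaging, order gives the robot as it stands. The module is installed in compiled form; this text tells all that it offers.
- The arm moves only by the tool move_arm, never from a script. Its argument "deltas" is one flat list of numbers, 7 for each row, row after row: the gripper's target within -1 to 1 (shut at 1, half-way at 0, fully open at -1), then the shift along the tool's x, y, z in m, then the turn, a rotation vector about the tool's x, y, z in degrees. In form: [jaw, tx, ty, tz, ax, ay, az, jaw, tx, ty, tz, ax, ay, az, ...]. A call has 1 to 10 rows; each row shifts and turns the commanded pose from where the row before left it, along the tool's axes as they then stand; what a row does not reach is not made up. A row lasts 1/8 s, in which the tool goes at most 62.5 mm and 10.7 degrees, less where a joint would pass 70% of its speed; a pose out of reach is approached as far as the arm can. A call is refused whole if a number of a shift passes 0.0625 or a number of a turn 10.7, either way. A call with a gripper value outside its range is refused whole. The fingers move at their own pace and stop on an object; "squeeze" is the grip in N (left out, the last holds). Time passes only in rows, so rows that do not move let the fingers close. It gives the time, the measured TCP pose, the force and the opening at its end, in the units of the state.
- env.get_state(): the state, without advancing time (a new reading comes with each control period).
- imaging.read_camera(name): name is "scene" or "top" or "wrist"; returns a dict with "img" (480x640x3 uint8, red, green, blue), "z_map" (480x640 float32, m along the optical axis (not along the pixel's ray), 0 where there is no reading), "fx", "fy", "cx", "cy" (pixels), "rvec" (rotation vector, rad) and "tvec" (3), from world to camera coordinates, as OpenCV has them. Camera axes: x right, y down, z forward; pixel columns grow to the right and rows downward; lengths in m; the calibration is good to about 2 mm. The wrist camera is an equidistant fisheye: a pixel r from the principal point sees the ray r / f radians off the axis. A picture is of the moment at which its call begins.
- order.hand_in(): hands the job in, once; it reports no verdict.
Trained networks look in a picture, given as the dict that the camera call returned (one of the last four; its "shot" number tells which), for a name from the list of things; names that differ only in an ending like _2 or _b are one class to them, and where a whole thing is asked for, a point or a joint stands for the part that bears it (a point fixed in the world has none). Each returns a list of dicts, best first, with "confidence" (0 to 1); they miss things now and then, are a little off and sometimes report something else, mostly with a low value. They report only what shows in the picture. A call takes as long as a camera call.
- imaging.recognise(picture, thing): "centre" ([column, row] in pixels, amid what is visible of it).
- imaging.cut_out(picture, thing): "mask" (480x640 bool, what is visible of it) and "centre" ([column, row] in pixels, amid what is visible of it).
The state is a dict: "clock": time; "joint_pos": joint angles; "qvel": joint speeds; "tau": joint torques, N m; "tcp_pos": TCP position; "orientation": TCP orientation; "wrist_force": force on the tool from outside, world axes, zero at the start; "ft_torque": the same for the moment, N m; "finger_gap": finger opening in m.
Only numpy, scipy, OpenCV 4.12 (cv2) and the standard library are available. Lean on these libraries where they do the work, as an engineer would, in place of code of your own. Each camera call takes 0.05 s, during which the arm holds its last target.

TASK

First clear the garlic press off the carousel plate and lay it flat in the black tray, then stand every storage tin upright on the plate in the interlocking layer drawn there, one tin squarely inside each outline, using both outlines next to the crank and any of the others for the rest. Only when all the tins are in place, take the crank handle and turn the loaded plate one full turn anticlockwise (seen from above), so that the load is seen to clear the post all the way round and the crank ends back where it started, with all the tins still in their outlines. Leave the bowl, jar and soap dish where they are.

Things in the scene. Friction and masses are not known exactly. Their poses are not given: they have to be found in the camera images.
- carousel: Fixed base of a lazy-Susan carousel, a black disc under the round wooden plate; origin on the counter (z = 0) on the vertical turning axis, at any yaw. At its own -x side, 127 mm from the axis, stands a fixed steel clearance post 12 mm thick, its top 72 mm above the counter. The plate's top is 26 mm above the counter; round its edge runs a wooden rail, 218 mm across outside and 4 mm thick, whose top is 50 mm above the counter and which turns with the plate.
- turntable (a joint): Turning angle (rad) of the round wooden plate on the base: 0 at the start, growing anticlockwise seen from above, no stops; one full turn is 6.28. It has no spring and stays where it is left; light friction (about 3 N at the crank).
- crank_grip (a point): Middle of the crank handle that stands upright on the plate and turns with it, 90 mm from the axis (at the base's own +x side while the joint reads 0): a black cylindrical sleeve 20 mm across and 44 mm tall spinning freely on a thin upright spindle (so a gripper may hold it from above without changing its own yaw). This point is 111 mm above the counter, the sleeve spans 86 to 130 mm, the spindle ends at 132 mm.
- press: Aluminium garlic press lying on the plate at the start, 157 mm long along its own x (from x = -81 to +76 mm), origin on its underside. The handles, both lying one over the other, are 18 mm wide (along its y), 28 mm high in all, from x = -81 to +34 mm; a chamber 38 mm wide and 26 mm high is at the +x end. It balances near its origin; grip the handles there.
- tray: Black plastic open tray fixed on the counter, outside 200 (its x) x 120 (its y) x 22 mm high, walls 4 mm, floor about 5 mm thick; origin at the centre of its underside.
- tin0: A lidded oblong storage tin (three to five are present; all alike), plain white with a grey lid: 64 (its x) x 42 (its y) mm, lid top 40 mm above its underside; on the lid a grip bar 36 mm long along x, 14 mm wide, 28 mm high, so 68 mm in all. Origin at the centre of its underside. About 0.13 to 0.25 kg.
- tin1: A lidded oblong storage tin (three to five are present; all alike), plain white with a grey lid: 64 (its x) x 42 (its y) mm, lid top 40 mm above its underside; on the lid a grip bar 36 mm long along x, 14 mm wide, 28 mm high, so 68 mm in all. Origin at the centre of its underside. About 0.13 to 0.25 kg.
- tin2: A lidded oblong storage tin (three to five are present; all alike), plain white with a grey lid: 64 (its x) x 42 (its y) mm, lid top 40 mm above its underside; on the lid a grip bar 36 mm long along x, 14 mm wide, 28 mm high, so 68 mm in all. Origin at the centre of its underside. About 0.13 to 0.25 kg.
- tin3: A lidded oblong storage tin (three to five are present; all alike), plain white with a grey lid: 64 (its x) x 42 (its y) mm, lid top 40 mm above its underside; on the lid a grip bar 36 mm long along x, 14 mm wide, 28 mm high, so 68 mm in all. Origin at the centre of its underside. About 0.13 to 0.25 kg.
- tin4: A lidded oblong storage tin (three to five are present; all alike), plain white with a grey lid: 64 (its x) x 42 (its y) mm, lid top 40 mm above its underside; on the lid a grip bar 36 mm long along x, 14 mm wide, 28 mm high, so 68 mm in all. Origin at the centre of its underside. About 0.13 to 0.25 kg.
- along0 (a point): Centre, on the plate's top, of one of the two "along" places next to the crank: a dark 42 x 64 mm outline whose long side lies along this point's y (at right angles to the line from axis to crank). Axes: the plate's, x towards the crank, z up; turns with the plate.
- along1 (a point): Centre, on the plate's top, of one of the two "along" places next to the crank: a dark 42 x 64 mm outline whose long side lies along this point's y (at right angles to the line from axis to crank). Axes: the plate's, x towards the crank, z up; turns with the plate.
- across0 (a point): Centre, on the plate's top, of one of the three "across" places on the side away from the crank: a dark 64 x 42 mm outline whose long side lies along this point's x (along the line from axis to crank). Axes: the plate's, x towards the crank, z up; turns with the plate. Neighbouring outlines of the layer are about 5 mm apart.
- across1 (a point): Centre, on the plate's top, of one of the three "across" places on the side away from the crank: a dark 64 x 42 mm outline whose long side lies along this point's x (along the line from axis to crank). Axes: the plate's, x towards the crank, z up; turns with the plate. Neighbouring outlines of the layer are about 5 mm apart.
- across2 (a point): Centre, on the plate's top, of one of the three "across" places on the side away from the crank: a dark 64 x 42 mm outline whose long side lies along this point's x (along the line from axis to crank). Axes: the plate's, x towards the crank, z up; turns with the plate. Neighbouring outlines of the layer are about 5 mm apart.
- bowl: Yellow pinch bowl, 80 mm across, 34 mm high; bystander, origin at its underside.
- jar: Glass spice jar with twist cap, 46 mm across, 90 mm high; bystander, origin at its underside.
- soapdish: Black soap dish, 110 x 75 x 22 mm; bystander, origin at its underside.

How it is judged:
By the outcome, as a careful person would: the job done as asked, in the order asked, and still so for the second after the job is handed in, with the robot touching nothing.
Of tin0, tin1, tin2, tin3, tin4 only 3 to 5 are there at a start; the rules pass over those that are not, and their reading is None.
At some moment in a run one of tin0, tin1, tin2, tin3, tin4 may be knocked a few centimetres aside while the robot is not near it.
It also fails if it takes over 210 s, if anything falls off the work surface, if the arm or the gripper's body presses on something with over 40 N, if the wrist force passes 120 N, or if a joint passes its speed limit or range.

## Working session

There is one attempt and no reset: what is moved stays moved. The work goes in short steps, Python scripts to look and compute and a tool call to move; the robot and the scene stay as the last step left them, time stands still between calls to the robot, and variables do not carry over. Pictures are saved under pics/ and viewed, and the job is handed in when it is done.

Besides the shell and the picture viewer there is one more tool, called after ">>>" as name(argument=value, ...) on one line, values as JSON. move_arm: Moves the arm, as the interface text tells. Its arguments: {"type":"object","properties":{"deltas":{"type":"array"},"squeeze":{"type":"number"}},"required":["deltas"]}

```bash
mkdir -p pics; cat > h.py <<'E'
import numpy as np, cv2
from workcell import env, imaging, order
from scipy.spatial.transform import Rotation as R
def shot(n,save=None):
    p=imaging.read_camera(n)
    if save: cv2.imwrite('pics/'+save,cv2.cvtColor(p['img'],cv2.COLOR_RGB2BGR))
    return p
def ext(p):
    return R.from_rotvec(np.array(p['rvec']).ravel()).as_matrix(), np.array(p['tvec']).ravel()
def world(p,uv,z=None):
    # uv Nx2 -> world. if z map None use depth (pinhole)
    uv=np.atleast_2d(uv).astype(float)
    Rm,t=ext(p)
    ray=np.c_[(uv[:,0]-p['cx'])/p['fx'],(uv[:,1]-p['cy'])/p['fy'],np.ones(len(uv))]
    if z is None:
        d=p['z_map'][uv[:,1].round().astype(int).clip(0,479),uv[:,0].round().astype(int).clip(0,639)]
        return (ray*d[:,None]-t)@Rm
    c=-Rm.T@t; w=ray@Rm
    return c+w*((z-c[2])/w[:,2])[:,None]
def cloud(p):
    v,u=np.mgrid[0:480,0:640]
    W=world(p,np.c_[u.ravel(),v.ravel()]).reshape(480,640,3)
    W[p['z_map']==0]=np.nan
    return W
def proj(p,X):
    Rm,t=ext(p); c=np.atleast_2d(X)@Rm.T+t
    return np.c_[c[:,0]/c[:,2]*p['fx']+p['cx'],c[:,1]/c[:,2]*p['fy']+p['cy']]
E
python3 - <<'E'
from h import *
s=env.get_state(); print(s)
for n in ['top','scene','wrist']:
    p=shot(n,n+'0.png'); print(n,p['fx'],p['cx'],p['cy'],p['rvec'],p['tvec'],p.get('shot'))
E
```

```text
{'clock': 0.0, 'joint_pos': array([1.02239665e+00, 3.14022812e-01, 4.50032790e-02, 1.30358023e+00,
       6.11174979e-06, 1.43119627e+00]), 'qvel': array([ 2.42452049e-03, -1.46193718e-04,  1.27860216e-03, -8.69876743e-05,
        1.32471278e-03,  2.64687872e-04]), 'tau': array([ 9.77147538e-04, -4.80626178e+01,  2.98531741e+01,  1.94885029e-02,
       -2.05115334e-04,  3.59995715e-05]), 'tcp_pos': array([0.22830273, 0.52717166, 0.21610606]), 'orientation': array([-3.06986381e-04,  2.02979420e-01,  9.79182589e-01, -8.47859637e-04]), 'wrist_force': array([ 0.85725604, -0.11216155, -0.0740188 ]), 'ft_torque': array([-0.02664659,  0.07068436, -0.03000904]), 'finger_gap': 0.08550619426064389}
top 509.688643108736 320.09240494927974 241.84880495372317 [ 2.13470097 -2.19060623  0.10487134] [-9.84732770e-04  6.20807861e-01  1.19016374e+00] 1
scene 477.208176811764 320.6219177087795 241.4112401841153 [ 1.7540856   1.37240777 -0.74795355] [-0.13892095 -0.22961539  1.52308236] 2
wrist 371.64829954431775 319.4399487742104 240.1667829407323 [-2.39559751 -1.57208441 -0.25193426] [-0.5752052  -0.03964743  0.37924603] 3
```

View pics/top0.png

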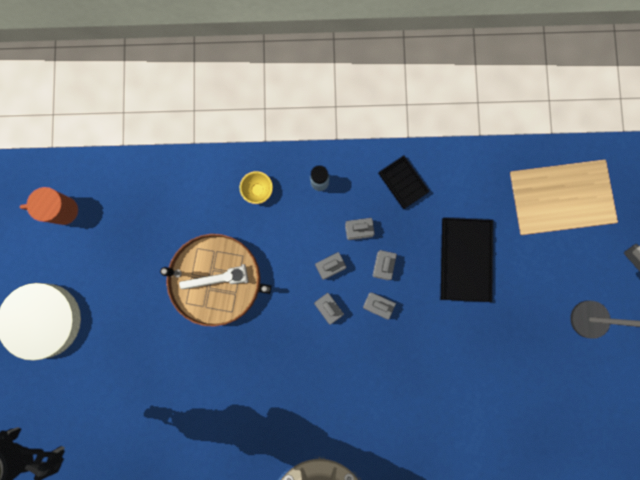

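View pics/scene0.png

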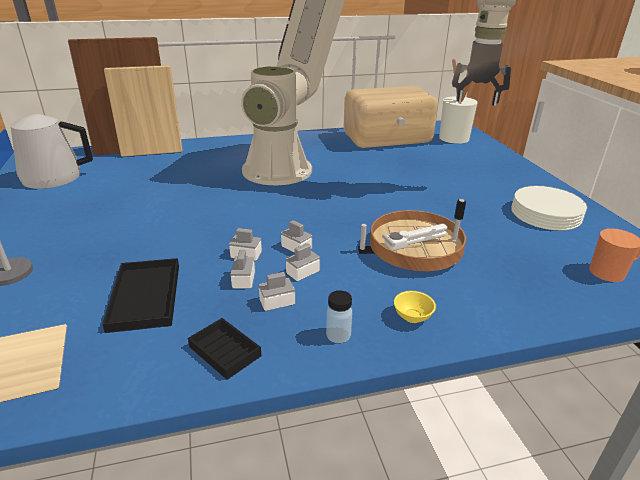

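```bash
python3 - <<'E'
from h import *
p=shot('top')
W=cloud(p)
for n in ['tin0','press','tray','turntable','crank_grip','carousel','bowl','jar','soapdish']:
    for r in imaging.cut_out(p,n)[:7]:
        m=r['mask']; P=W[m]; P=P[~np.isnan(P[:,0])]
        q=P[P[:,2]>np.percentile(P[:,2],95)-0.006] if n=='tin0' else P
        (c,s,a)=cv2.minAreaRect((P[:,:2]*1000).astype(np.float32))
        print(n,round(r['confidence'],2),np.round(r['centre']),m.sum(),'med',np.median(P,0).round(3),'rect',np.round(c,0),np.round(s,0),round(a,1),'ztop',np.percentile(P[:,2],[5,50,95]).round(3), 'top',q[:,:2].mean(0).round(4))
E
```

```text
tin0 0.81 [379. 305.] 520 med [ 0.466 -0.152  0.041] rect [ 466. -157.] [71. 45.] 64.2 ztop [0.021 0.041 0.069] top [ 0.4662 -0.1536]
tin0 0.67 [387. 266.] 527 med [ 0.561 -0.166  0.041] rect [ 564. -173.] [48. 69.] 75.4 ztop [0.018 0.041 0.069] top [ 0.5626 -0.1699]
tin0 0.65 [329. 264.] 472 med [ 0.563 -0.04   0.041] rect [565. -42.] [42. 67.] 24.8 ztop [0.037 0.041 0.07 ] top [ 0.5644 -0.041 ]
tin0 0.61 [334. 308.] 466 med [ 0.463 -0.034  0.042] rect [463. -33.] [63. 41.] 34.9 ztop [0.037 0.042 0.07 ] top [ 0.4635 -0.0337]
tin0 0.58 [360. 230.] 483 med [ 0.649 -0.114  0.041] rect [ 656. -116.] [50. 69.] 6.0 ztop [0.023 0.041 0.07 ] top [ 0.6518 -0.1133]
tin0 0.33 [212. 284.] 6086 med [0.536 0.245 0.027] rect [538. 238.] [217. 216.] 46.6 ztop [0.023 0.027 0.052] top [0.5389 0.2543]
press 0.92 [222. 281.] 664 med [0.538 0.211 0.054] rect [544. 241.] [ 41. 168.] 4.8 ztop [0.048 0.054 0.059] top [0.5402 0.2232]
tray 0.97 [467. 256.] 4206 med [ 0.572 -0.373  0.006] rect [ 571. -371.] [122. 202.] 85.9 ztop [0.001 0.006 0.022] top [ 0.572 -0.373]
turntable 0.84 [210. 277.] 6235 med [0.53
[... 724 characters left out ...]
7 0.051] top [0.5373 0.243 ]
jar 0.69 [320. 174.] 394 med [ 0.766 -0.02   0.089] rect [780. -26.] [42. 61.] 50.9 ztop [0.021 0.089 0.094] top [ 0.7682 -0.0203]
jar 0.5 [212. 283.] 6307 med [0.537 0.244 0.027] rect [543. 243.] [231. 216.] 47.3 ztop [0.023 0.027 0.052] top [0.538  0.2428]
jar 0.23 [405. 180.] 1481 med [ 0.768 -0.227  0.007] rect [ 770. -228.] [116.  83.] 32.3 ztop [0.001 0.007 0.024] top [ 0.7678 -0.2269]
soapdish 0.64 [404. 181.] 1450 med [ 0.767 -0.227  0.007] rect [ 767. -230.] [112.  84.] 31.4 ztop [0.001 0.007 0.024] top [ 0.7666 -0.2268]
soapdish 0.17 [330. 308.] 470 med [ 0.464 -0.034  0.042] rect [463. -33.] [64. 42.] 36.5 ztop [0.037 0.042 0.07 ] top [ 0.4636 -0.0335]
```

```bash
python3 - <<'E'
import cv2
a=cv2.imread('pics/top0.png')
cv2.imwrite('pics/top0a.png',cv2.resize(a[225:335,150:290],None,fx=5.5,fy=5.5,interpolation=cv2.INTER_CUBIC))
E
```

```text
(no output)
```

View pics/top0a.png

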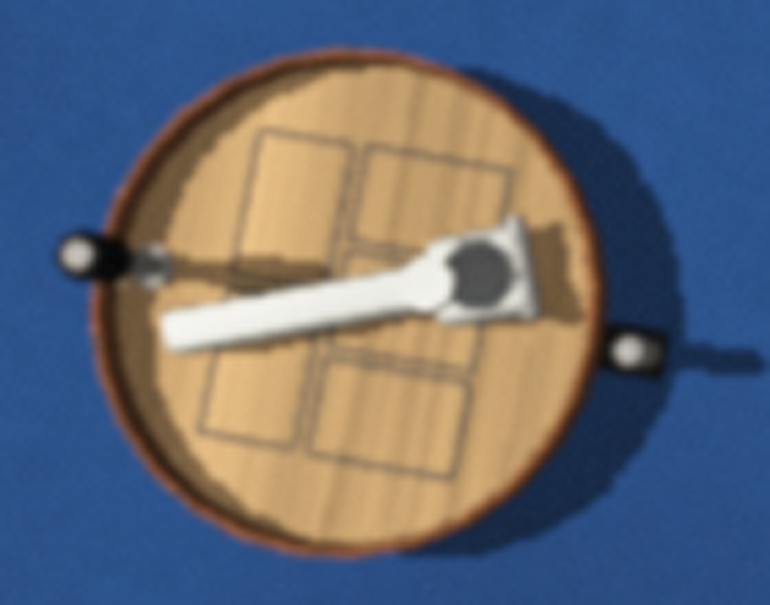

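View pics/wrist0.png

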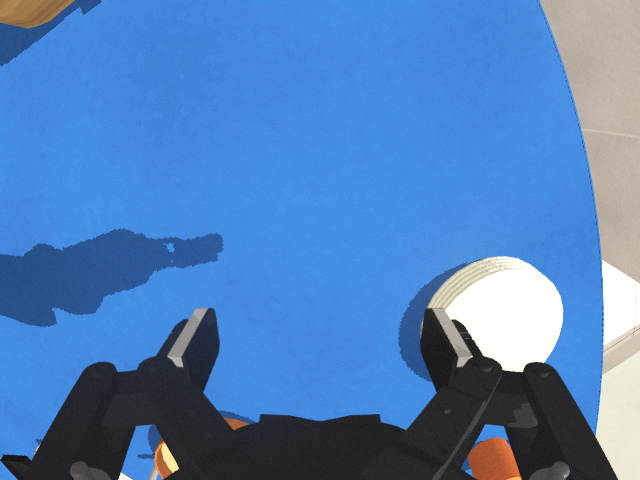

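```bash
cat >> h.py <<'E'
def wr(p,uv,z):
    # fisheye ray to plane z
    uv=np.atleast_2d(uv).astype(float); Rm,t=ext(p)
    d=np.c_[(uv[:,0]-p['cx'])/p['fx'],(uv[:,1]-p['cy'])/p['fy']]
    th=np.linalg.norm(d,axis=1); k=np.where(th>1e-9,np.sin(th)/np.maximum(th,1e-9),1)
    ray=np.c_[d*k[:,None],np.cos(th)]
    c=-Rm.T@t; w=ray@Rm
    return c+w*((z-c[2])/w[:,2])[:,None]
def wproj(p,X):
    Rm,t=ext(p); c=np.atleast_2d(X)@Rm.T+t
    rr=np.hypot(c[:,0],c[:,1]); th=np.arctan2(rr,c[:,2]); k=th/np.maximum(rr,1e-9)
    return np.c_[c[:,0]*k*p['fx']+p['cx'],c[:,1]*k*p['fy']+p['cy']]
def wcloud(p):
    v,u=np.mgrid[0:480,0:640]; d0=(u-p['cx'])/p['fx']; d1=(v-p['cy'])/p['fy']
    th=np.hypot(d0,d1); k=np.tan(np.minimum(th,1.5))/np.maximum(th,1e-9)
    z=p['z_map']; C=np.dstack([d0*k*z,d1*k*z,z]); Rm,t=ext(p)
    W=(C-t)@Rm; W[z==0]=np.nan; return W
def wpix(p,uv):
    return np.array([wcloud(p)[int(round(v)),int(round(u))] for u,v in np.atleast_2d(uv)])
def toolR():
    q=env.get_state()['orientation']; return R.from_quat([q[1],q[2],q[3],q[0]])
def yaw():
    m=toolR().as_matrix(); return np.degrees(np.arctan2(m[1,1],m[0,1]))  # direction of tool y (jaw), deg
def go(target,jaw=None):
    """print remaining shift in tool axes (mm) and turn about tool z (deg); jaw = wanted world direction of jaw axis, mod 180"""
    s=env.get_state(); m=toolR().as_matrix()
    d=m.T@(np.array(target)-s['tcp_pos'])
    dz=0
    if jaw is not None:
        dz=-(((jaw-yaw()+90)%180)-90)
    a=np.radians(dz); c=np.cos(a); sn=np.sin(a)
    d2=np.array([c*d[0]+sn*d[1],-sn*d[0]+c*d[1],d[2]])
    tilt=np.degrees(np.arccos(-m[2,2]))
    print('t',round(s['clock'],2),'tcp',s['tcp_pos'].round(4),'jawdir',round(yaw(),1),'q6',s['joint_pos'][5].round(2),'gap',round(s['finger_gap'],4),'F',s['wrist_force'].round(1),'tilt',round(tilt,2))
    print('  shift mm before turn',(d*1000).round(1),' turn z deg',round(dz,1),' shift if turn first',(d2*1000).round(1))
E
python3 - <<'E'
from h import *
p=shot('wrist'); Rm,t=ext(p); c=-Rm.T@t
s=env.get_state(); m=toolR().as_matrix()
print('cam in tool',m.T@(c-s['tcp_pos']),'cam axis in tool',m.T@Rm[2], 'camx in tool',m.T@Rm[0])
p=shot('top'); W=cloud(p)
# press points
msk=imaging.cut_out(p,'press')[0]['mask']
P=W[msk]; P=P[P[:,2]>0.046]; 
print('press rect',cv2.minAreaRect((P[:,:2]*1000).astype(np.float32)))
c0=P[:,:2].mean(0); u,S,vt=np.linalg.svd(P[:,:2]-c0); d=vt[0]; print(c0,d,np.degrees(np.arctan2(d[1],d[0])))
pr=(P[:,:2]-c0)@d; print(pr.min(),pr.max())
msk=imaging.cut_out(p,'tray')[0]['mask']
P=W[msk]; P=P[P[:,2]>0.017]; print('tray',cv2.minAreaRect((P[:,:2]*1000).astype(np.float32)))
# rail circle fit
V=W.reshape(-1,3); r=np.hypot(V[:,0]-.538,V[:,1]-.244)
Q=V[(r<.118)&(r>.098)&(V[:,2]>.044)&(V[:,2]<.056)]
A=np.c_[2*Q[:,:2],np.ones(len(Q))]; x=np.linalg.lstsq(A,(Q[:,:2]**2).sum(1),rcond=None)[0]; print('rail',x[:2],np.sqrt(x[2]+x[0]**2+x[1]**2),len(Q))
for z0,z1 in((.12,.14),(.065,.078)):
    Q=V[(r<.15)&(V[:,2]>z0)&(V[:,2]<z1)]; print(z0,len(Q),Q.mean(0) if len(Q) else '')
E
```

```text
cam in tool [ 0.08048078  0.00043583 -0.15651252] cam axis in tool [-0.31256685  0.00151629  0.94989455] camx in tool [-4.92850458e-04  9.99998332e-01 -1.75844524e-03]
press rect ((540.7832641601562, 236.38165283203125), (38.67023849487305, 159.0078582763672), 6.693199157714844)
[0.53998389 0.22193629] [ 0.15340091 -0.98816403] -81.17593367243036
-0.09391668397205159 0.06514898209115606
tray ((572.0379638671875, -370.6976623535156), (121.6039810180664, 200.29742431640625), 85.73877716064453)
rail [0.53791764 0.23767812] 0.10633734421159755 555
0.12 74 [0.5549955  0.32455685 0.13003646]
0.065 31 [0.5208714  0.15356936 0.07060322]
```

```bash
python3 - <<'E'
from h import *
go([.541,.234,.25],8)
E
```

```text
t 0.85 tcp [0.2286 0.5277 0.2171] jawdir 66.6 q6 1.43 gap 0.0852 F [ 1.3 -0.1 -0.2] tilt 0.01
  shift mm before turn [-403.4 -145.3  -32.9]  turn z deg 58.6  shift if turn first [-334.3  268.5  -32.9]
```

>>> move_arm(deltas=[-0.5, 0, 0, 0, 0, 0, 9.8, -0.5, 0, 0, 0, 0, 0, 9.8, -0.5, 0, 0, 0, 0, 0, 9.8, -0.5, 0, 0, 0, 0, 0, 9.8, -0.5, 0, 0, 0, 0, 0, 9.7, -0.5, 0, 0, 0, 0, 0, 9.7, -0.5, -0.033, 0.027, -0.003, 0, 0, 0, -0.5, -0.033, 0.027, -0.003, 0, 0, 0], squeeze=40)

```text
clock: 1.85
tcp_pos: [0.2916, 0.4694, 0.223]
orientation: [0.0, 0.656, 0.755, 0.0]
wrist_force: [0.4, 0.8, -0.5]
finger_gap: 0.0638
```

>>> move_arm(deltas=[-0.5, -0.034, 0.027, -0.003, 0, 0, 0, -0.5, -0.034, 0.027, -0.003, 0, 0, 0, -0.5, -0.034, 0.027, -0.003, 0, 0, 0, -0.5, -0.034, 0.027, -0.003, 0, 0, 0, -0.5, -0.034, 0.027, -0.004, 0, 0, 0, -0.5, -0.034, 0.027, -0.004, 0, 0, 0, -0.5, -0.034, 0.027, -0.004, 0, 0, 0, -0.5, -0.03, 0.026, -0.004, 0, 0, 0, -0.5, 0, 0, 0, 0, 0, 0])

```text
clock: 2.98
tcp_pos: [0.5434, 0.2322, 0.2508]
orientation: [0.0, 0.658, 0.753, 0.0]
wrist_force: [-0.6, -0.5, 0.0]
finger_gap: 0.064
```

```bash
python3 - <<'E'
from h import *
go([.541,.234,.25],8)
p=shot('wrist','w1.png')
W=wcloud(p)
r=imaging.cut_out(p,'press')
print([ (q['confidence'],q['centre'],q['mask'].sum()) for q in r])
msk=r[0]['mask']; P=W[msk]; P=P[(P[:,2]>.046)&(P[:,2]<.06)]
(c,s,a)=cv2.minAreaRect((P[:,:2]*1000).astype(np.float32)); print(c,s,a)
# handle line: bin along
c0=np.array(c)/1000
th=np.radians(a if s[0]>s[1] else a+90); d=np.array([np.cos(th),np.sin(th)]); 
if d[1]>0: d=-d
n=np.array([-d[1],d[0]]); l=(P[:,:2]-c0)@d; m=(P[:,:2]-c0)@n
for b in np.arange(-.08,.08,.01):
    k=(l>b)&(l<b+.01)
    if k.sum()>5: print(round(b+.005,3),np.round([m[k].min(),m[k].max()],4),P[k,2].max().round(4))
print(d,np.degrees(np.arctan2(d[1],d[0])))
E
```

```text
t 2.98 tcp [0.5434 0.2322 0.2508] jawdir 7.8 q6 1.7 gap 0.064 F [-0.6 -0.5  0. ] tilt 0.04
  shift mm before turn [ 2.1 -2.2  0.8]  turn z deg -0.2  shift if turn first [ 2.1 -2.2  0.8]
[(0.72, [316.1, 221.5], np.int64(3697))]
(539.3040771484375, 237.35964965820312) (42.894775390625, 158.841064453125) 7.403680801391602
-0.075 [-0.0122  0.0048] 0.0557
-0.065 [-0.0123  0.0049] 0.0553
-0.055 [-0.0122  0.005 ] 0.0554
-0.045 [-0.0113  0.006 ] 0.0555
-0.035 [-0.0113  0.0061] 0.056
-0.025 [-0.0113  0.0061] 0.0562
-0.015 [-0.0093  0.0062] 0.0556
-0.005 [-0.0104  0.0063] 0.0555
0.005 [-0.0104  0.0073] 0.055
0.015 [-0.0095  0.0074] 0.0549
0.025 [-0.0096  0.0085] 0.0569
0.035 [-0.0189  0.0178] 0.057
0.045 [-0.0189  0.018 ] 0.0567
0.055 [-0.0192  0.0181] 0.0567
0.065 [-0.0214  0.0214] 0.0562
0.075 [-0.0214  0.0214] 0.0554
[ 0.1288593  -0.99166289] -82.59631919860838
```

View pics/w1.png

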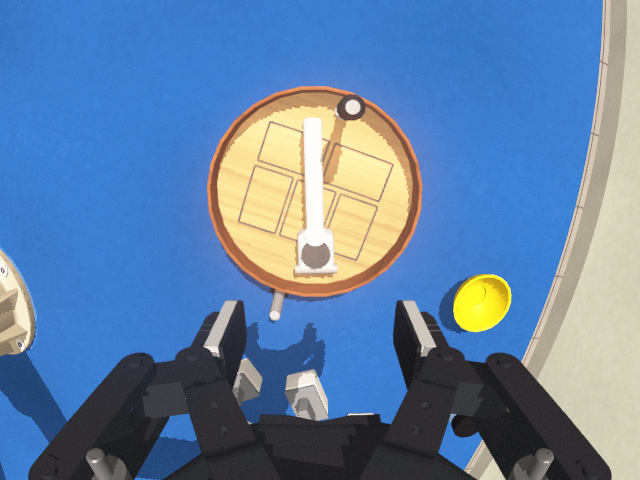

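```bash
python3 - <<'E'
from h import *
go([.5395,.2345,.042],9.2)
E
```

```text
t 3.08 tcp [0.5413 0.234  0.2508] jawdir 7.9 q6 1.7 gap 0.0641 F [-0.9  0.1 -0.1] tilt 0.04
  shift mm before turn [  0.7  -1.5 208.8]  turn z deg -1.3  shift if turn first [  0.7  -1.5 208.8]
```

>>> move_arm(deltas=[-0.5, 0.001, -0.001, 0.04, 0, 0, -1.3, -0.5, 0, 0, 0.04, 0, 0, 0, -0.5, 0, 0, 0.04, 0, 0, 0, -0.5, 0, 0, 0.04, 0, 0, 0, -0.5, 0, 0, 0.03, 0, 0, 0, -0.5, 0, 0, 0.018, 0, 0, 0, -0.5, 0, 0, 0, 0, 0, 0])

```text
clock: 3.95
tcp_pos: [0.5377, 0.2357, 0.0416]
orientation: [-0.001, 0.647, 0.763, -0.001]
wrist_force: [-0.0, 1.3, -0.3]
finger_gap: 0.0638
```

```bash
python3 - <<'E'
from h import *
go([.5395,.2345,.042],9.2)
E
```

```text
t 3.95 tcp [0.5377 0.2357 0.0416] jawdir 9.4 q6 1.68 gap 0.0638 F [-0.   1.3 -0.3] tilt 0.21
  shift mm before turn [-1.5  1.5 -0.4]  turn z deg 0.2  shift if turn first [-1.5  1.6 -0.4]
```

>>> move_arm(deltas=[0.6, 0, 0, 0, 0, 0, 0, 0.8, 0, 0, 0, 0, 0, 0, 1, 0, 0, 0, 0, 0, 0, 1, 0, 0, 0, 0, 0, 0, 1, 0, 0, 0, 0, 0, 0, 1, 0, 0, 0, 0, 0, 0], squeeze=40)

```text
clock: 4.7
tcp_pos: [0.5402, 0.235, 0.043]
orientation: [-0.0, 0.648, 0.762, 0.0]
wrist_force: [0.1, -0.0, -0.7]
finger_gap: -0.0
```

>>> move_arm(deltas=[1, 0, 0, -0.02, 0, 0, 0, 1, 0, 0, -0.03, 0, 0, 0, 1, 0, 0, -0.04, 0, 0, 0, 1, 0, 0, -0.04, 0, 0, 0, 1, 0, 0, -0.03, 0, 0, 0, 1, 0, 0, 0, 0, 0, 0, 1, 0, 0, 0, 0, 0, 0])

```text
clock: 5.58
tcp_pos: [0.5399, 0.235, 0.2022]
orientation: [-0.0, 0.648, 0.762, -0.0]
wrist_force: [0.7, 0.2, -0.7]
finger_gap: -0.0001
```

```bash
python3 - <<'E'
from h import *
p=shot('wrist','w2.png')
s=env.get_state(); m=toolR().as_matrix()
W=wcloud(p)
r=imaging.cut_out(p,'press'); print([ (q['confidence'],q['centre'],q['mask'].sum()) for q in r])
P=W[r[0]['mask']]; P=(P-s['tcp_pos'])@m
P=P[~np.isnan(P[:,0])]; print('press in tool',np.percentile(P,[2,50,98],axis=0).round(4))
go([.572,-.371,.16],86)
E
```

```text
[(0.86, [317.8, 232.7], np.int64(4731)), (0.24, [330.8, 197.3], np.int64(39813))]
press in tool [[-0.0719 -0.0188  0.1456]
 [-0.0107 -0.0012  0.1484]
 [ 0.078   0.0159  0.1588]]
t 5.67 tcp [0.5394 0.2348 0.2014] jawdir 9.3 q6 1.68 gap -0.0002 F [ 0.9  0.2 -0.5] tilt 0.15
  shift mm before turn [-603.1  -65.3   41.7]  turn z deg -76.7  shift if turn first [ -74.9 -602.    41.7]
```

View pics/w2.png

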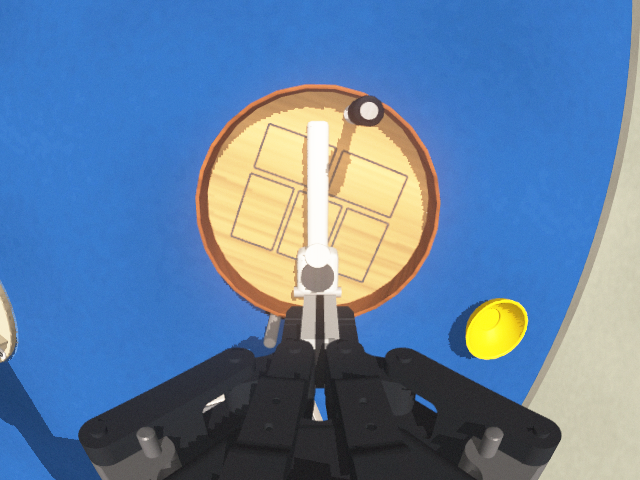

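```bash
python3 - <<'E'
from h import *
p=shot('wrist')
s=env.get_state(); m=toolR().as_matrix()
W=(wcloud(p)-s['tcp_pos'])@m
for v in range(296,380,6): print(v,[W[v,u].round(3).tolist() for u in (300,311,320,330,342)])
E
```

```text
296 [[-0.075, -0.018, 0.152], [0.011, -0.003, -0.018], [0.012, 0.0, -0.02], [0.012, 0.005, -0.019], [-0.074, 0.021, 0.15]]
302 [[-0.094, -0.019, 0.177], [0.012, -0.003, -0.025], [0.011, 0.0, -0.024], [0.011, 0.004, -0.024], [-0.093, 0.023, 0.175]]
308 [[0.008, -0.008, -0.023], [0.012, -0.003, -0.03], [0.012, 0.0, -0.029], [0.012, 0.004, -0.03], [0.008, 0.009, -0.023]]
314 [[0.008, -0.007, -0.028], [0.011, -0.003, -0.033], [0.011, 0.0, -0.034], [0.011, 0.004, -0.033], [0.008, 0.009, -0.028]]
320 [[0.007, -0.007, -0.031], [0.012, -0.003, -0.039], [0.012, 0.0, -0.039], [0.011, 0.004, -0.038], [0.007, 0.009, -0.032]]
326 [[0.008, -0.007, -0.036], [0.011, -0.003, -0.043], [0.012, 0.0, -0.043], [0.011, 0.004, -0.042], [0.007, 0.009, -0.036]]
332 [[0.007, -0.007, -0.04], [0.012, -0.003, -0.047], [0.011, 0.0, -0.047], [0.012, 0.004, -0.048], [0.007, 0.009, -0.04]]
338 [[0.011, -0.006, -0.05], [0.012, -0.003, -0.051], [0.011, 0.0, -0.05], [0.011, 0.004, -0.051], [0.008, 0.008, -0.045]]
344 [[0.015, -0.006, -0.059], [0.009, -0.003, -0.051], [0.01, 0.0, -0.052], [0.012, 0.004, -0.056], [0.013, 0.008, -0.057]]
350 [[0.013, -0.006, -0.06], [0.012, -0.002, -0.059], [0.007, 0.0, -0.052], [0.013, 0.004, -0.06], [0.013, 0.007, -0.061]]
356 [[0.013, -0.006, -0.063], [0.012, -0.002, -0.062], [0.004, 0.0, -0.051], [0.012, 0.004, -0.062], [0.013, 0.007, -0.063]]
362 [[0.012, -0.006, -0.065], [0.013, -0.002, -0.066], [0.002, 0.0, -0.052], [0.013, 0.003, -0.066], [0.012, 0.007, -0.066]]
368 [[0.013, -0.005, -0.07], [0.011, -0.002, -0.067], [-0.001, 0.0, -0.051], [0.012, 0.003, -0.068], [0.012, 0.007, -0.068]]
374 [[0.013, -0.005, -0.072], [0.008, -0.002, -0.066], [-0.003, 0.0, -0.052], [0.013, 0.003, -0.072], [0.012, 0.007, -0.071]]
```

```bash
python3 - <<'E'
from h import *
p=shot('wrist')
s=env.get_state(); m=toolR().as_matrix()
W=(wcloud(p)-s['tcp_pos'])@m
for v in range(230,300,4): print(v,[W[v,u].round(3).tolist() for u in (305,311,320,330,336)])
cv2.imwrite('pics/w2c.png',cv2.resize(p['img'][180:360,220:420,::-1],None,fx=4,fy=3.3,interpolation=cv2.INTER_CUBIC))
E
```

```text
230 [[-0.019, -0.013, 0.178], [-0.01, -0.007, 0.149], [-0.01, 0.001, 0.147], [-0.018, 0.01, 0.177], [-0.018, 0.016, 0.176]]
234 [[-0.022, -0.013, 0.175], [-0.014, -0.007, 0.15], [-0.013, 0.001, 0.148], [-0.022, 0.01, 0.176], [-0.022, 0.016, 0.175]]
238 [[-0.026, -0.013, 0.176], [-0.017, -0.007, 0.149], [-0.017, 0.001, 0.147], [-0.026, 0.01, 0.176], [-0.026, 0.016, 0.176]]
242 [[-0.03, -0.014, 0.176], [-0.021, -0.007, 0.148], [-0.021, 0.001, 0.148], [-0.029, 0.01, 0.174], [-0.03, 0.016, 0.177]]
246 [[-0.034, -0.014, 0.177], [-0.024, -0.007, 0.146], [-0.024, 0.001, 0.147], [-0.034, 0.01, 0.176], [-0.034, 0.016, 0.177]]
250 [[-0.032, -0.013, 0.16], [-0.027, -0.007, 0.146], [-0.028, 0.001, 0.147], [-0.028, 0.009, 0.149], [-0.034, 0.015, 0.164]]
254 [[-0.034, -0.013, 0.155], [-0.031, -0.007, 0.146], [-0.031, 0.001, 0.146], [-0.031, 0.009, 0.145], [-0.035, 0.015, 0.156]]
258 [[-0.037, -0.013, 0.151], [-0.034, -0.007, 0.145], [-0.035, 0.001, 0.147], [-0.034, 0.009, 0.145], [-0.038, 0.015, 0.153]]
262 [[-0.04, -0.013, 0.15], [-0.039, -0.007, 0.147], [-0.038, 0.001, 0.146], [-0.04, 0.009, 0.1
[... 458 characters left out ...]
], [-0.054, 0.001, 0.147], [-0.054, 0.01, 0.148], [-0.056, 0.015, 0.151]]
282 [[-0.059, -0.013, 0.148], [-0.059, -0.007, 0.149], [-0.058, 0.001, 0.147], [-0.059, 0.01, 0.148], [-0.061, 0.015, 0.152]]
286 [[-0.062, -0.013, 0.147], [-0.063, -0.008, 0.148], [-0.062, 0.001, 0.146], [-0.062, 0.01, 0.147], [-0.065, 0.015, 0.152]]
290 [[-0.068, -0.013, 0.151], [-0.067, -0.008, 0.149], [-0.066, 0.001, 0.146], [-0.067, 0.01, 0.15], [-0.068, 0.015, 0.151]]
294 [[-0.072, -0.013, 0.151], [-0.072, -0.008, 0.152], [-0.072, 0.001, 0.151], [-0.072, 0.01, 0.151], [-0.073, 0.015, 0.153]]
298 [[0.011, -0.006, -0.021], [0.012, -0.003, -0.021], [0.011, 0.0, -0.02], [0.012, 0.005, -0.021], [-0.089, 0.017, 0.176]]
```

View pics/w2c.png

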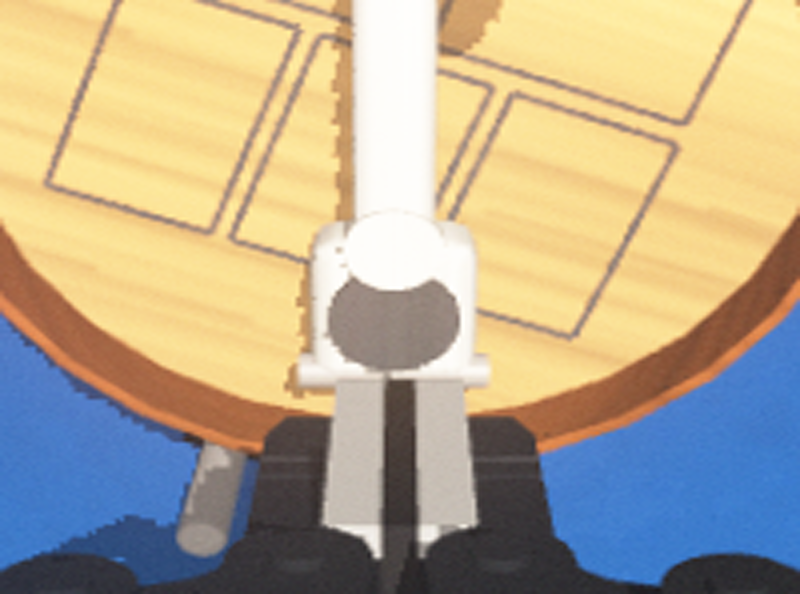

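```bash
python3 - <<'E'
from h import *
p=shot('scene')
s=env.get_state(); m=toolR().as_matrix(); t=s['tcp_pos']
print(proj(p,[t,t+m[:,2]*.011,t-m[:,2]*.019]))
W=(cloud(p)-t)@m
k=(np.abs(W[...,0])<.03)&(np.abs(W[...,1])<.04)&(W[...,2]>-.08)&(W[...,2]<.05)
v,u=np.nonzero(k); print(len(v),u.min(),u.max(),v.min(),v.max(),W[k][:,2].max(),np.sort(W[k][:,2])[-10:].round(4))
a=p['img'].copy()[:,:,::-1]
x,y=proj(p,[t])[0].astype(int); cv2.circle(a,(x,y),1,(0,0,255),-1)
cv2.imwrite('pics/s2.png',cv2.resize(a[y-70:y+50,x-80:x+80],None,fx=5,fy=5,interpolation=cv2.INTER_NEAREST))
E
```

```text
[[425.04404677 171.05538339]
 [424.38946191 175.77291894]
 [426.19246871 162.77880752]]
504 414 444 130 167 -0.01210078021302333 [-0.0156 -0.0154 -0.0154 -0.0142 -0.0141 -0.014  -0.0134 -0.0128 -0.0122
 -0.0121]Traceback (most recent call last):
  File "<stdin>", line 9, in <module>
cv2.error: OpenCV(4.12.0) :-1: error: (-5:Bad argument) in function 'circle'
> Overload resolution failed:
>  - Layout of the output array img is incompatible with cv::Mat
>  - Expected Ptr<cv::UMat> for argument 'img'
```

```bash
python3 - <<'E'
from h import *
p=shot('scene')
s=env.get_state(); m=toolR().as_matrix(); t=s['tcp_pos']
W=(cloud(p)-t)@m
k=(np.abs(W[...,0])<.03)&(np.abs(W[...,1])<.04)&(W[...,2]>-.055)&(W[...,2]<.05)
for a in range(-56,-8,6):
    q=W[k&(W[...,2]*1000>a)&(W[...,2]*1000<a+6)]
    print(a,len(q),q[:,:2].min(0).round(4) if len(q) else'',q[:,:2].max(0).round(4) if len(q) else '')
go([.5385,.2347,.03],9.2)
E
```

```text
-56 20 [-0.0141 -0.0162] [-0.0024  0.0169]
-50 35 [-0.0134 -0.0099] [0.0066 0.0166]
-44 38 [-0.0136 -0.0138] [0.004  0.0157]
-38 36 [-0.0146 -0.012 ] [0.0067 0.0165]
-32 34 [-0.0134 -0.0052] [0.0059 0.0177]
-26 34 [-0.0133 -0.0162] [0.0042 0.0148]
-20 24 [-0.0131 -0.0079] [0.008  0.0124]
-14 6 [-0.0095  0.0039] [0.006  0.0081]
t 5.88 tcp [0.5398 0.2349 0.2021] jawdir 9.3 q6 1.68 gap 0.0004 F [0.6 1.3 0. ] tilt 0.09
  shift mm before turn [ -0.   -1.  172.1]  turn z deg 0.1  shift if turn first [ -0.   -1.  172.1]
```

>>> move_arm(deltas=[-0.5, 0, 0, 0, 0, 0, 0, -0.5, 0, 0, 0.04, 0, 0, 0, -0.5, 0, 0, 0.04, 0, 0, 0, -0.5, 0, 0, 0.04, 0, 0, 0, -0.5, 0, 0, 0.03, 0, 0, 0, -0.5, 0, 0, 0.02, 0, 0, 0, -0.5, 0, 0, 0, 0, 0, 0])

```text
clock: 6.75
tcp_pos: [0.5386, 0.2346, 0.0312]
orientation: [-0.001, 0.648, 0.762, -0.002]
wrist_force: [0.2, 0.2, 1.4]
finger_gap: 0.0641
```

```bash
python3 - <<'E'
from h import *
p=shot('wrist','w3.png')
s=env.get_state(); m=toolR().as_matrix(); go([.5385,.2347,.015],9.2)
W=(wcloud(p)-s['tcp_pos'])@m
k=(np.abs(W[...,0])<.02)&(np.abs(W[...,1])<.05)&(W[...,2]>-.06)&(W[...,2]<.015)
for sg in (-1,1):
    q=W[k&(W[...,1]*sg>.028)&(W[...,1]*sg<.05)]
    print(sg,len(q),np.sort(q[:,2])[-8:].round(4),q[:,:2].min(0).round(4),q[:,:2].max(0).round(4))
E
```

```text
t 6.8 tcp [0.5397 0.2349 0.0326] jawdir 9.3 q6 1.68 gap 0.0637 F [0.3 0.4 0.1] tilt 0.08
  shift mm before turn [-0.  -1.2 17.6]  turn z deg 0.1  shift if turn first [-0.  -1.2 17.6]
-1 5299 [0.0087 0.0088 0.0088 0.0088 0.0089 0.009  0.0091 0.0091] [-0.02 -0.05] [ 0.0199 -0.028 ]
1 5251 [0.0089 0.0089 0.0089 0.0089 0.009  0.0091 0.0091 0.0091] [-0.02   0.028] [0.02 0.05]
```

View pics/w3.png

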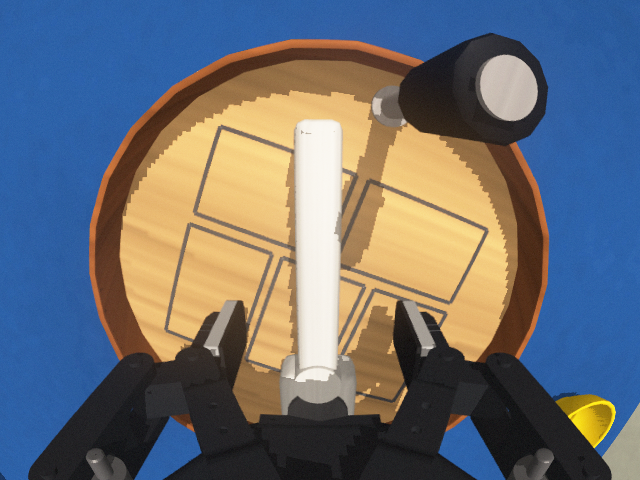

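>>> move_arm(deltas=[-0.5, 0, -0.001, 0.015, 0, 0, 0, -0.5, 0, 0, 0, 0, 0, 0, 0.6, 0, 0, 0, 0, 0, 0, 0.8, 0, 0, 0, 0, 0, 0, 1, 0, 0, 0, 0, 0, 0, 1, 0, 0, 0, 0, 0, 0, 1, 0, 0, 0, 0, 0, 0], squeeze=40)

```text
clock: 7.68
tcp_pos: [0.5396, 0.2351, 0.0186]
orientation: [0.0, 0.648, 0.762, 0.0]
wrist_force: [-1.0, 0.4, 5.1]
finger_gap: 0.0174
```

>>> move_arm(deltas=[1, 0, 0, -0.02, 0, 0, 0, 1, 0, 0, -0.03, 0, 0, 0, 1, 0, 0, -0.04, 0, 0, 0, 1, 0, 0, -0.04, 0, 0, 0, 1, 0, 0, -0.03, 0, 0, -7, 1, 0, 0, 0, 0, 0, -10, 1, 0, 0, 0, 0, 0, -10, 1, 0, 0, 0, 0, 0, -10, 1, 0, 0, 0, 0, 0, -10, 1, 0, 0, 0, 0, 0, -10])

```text
clock: 8.93
tcp_pos: [0.5387, 0.2348, 0.177]
orientation: [-0.001, 0.203, 0.979, -0.0]
wrist_force: [0.2, 0.3, -1.7]
finger_gap: 0.0173
```

>>> move_arm(deltas=[1, 0, 0, 0, 0, 0, -10, 1, 0, 0, 0, 0, 0, -9.7, 1, 0, 0, 0, 0, 0, 0])

```text
clock: 9.3
tcp_pos: [0.5388, 0.2348, 0.1772]
orientation: [-0.001, 0.036, 0.999, -0.0]
wrist_force: [0.0, 0.9, -1.3]
finger_gap: 0.0171
```

```bash
python3 - <<'E'
from h import *
p=shot('scene','s3.png')
go([.572,-.371,.12],86)
E
```

```text
t 9.35 tcp [0.5388 0.2348 0.1773] jawdir 85.8 q6 0.35 gap 0.0171 F [-0.  -0.1 -2.3] tilt 0.07
  shift mm before turn [ -77.6 -601.7   57.4]  turn z deg -0.2  shift if turn first [ -75.4 -602.    57.4]
```

View pics/s3.png

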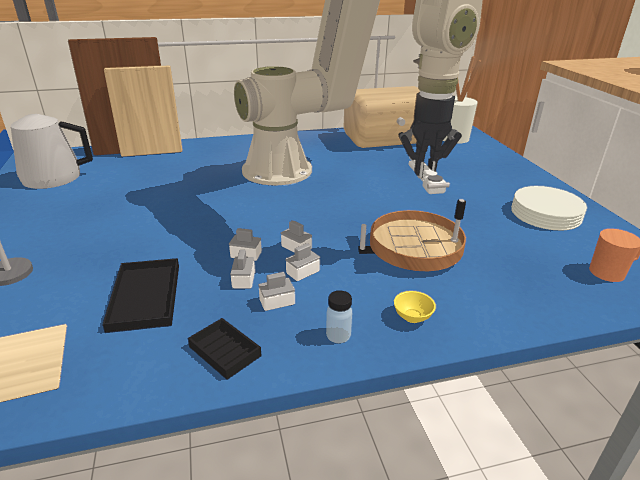

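>>> move_arm(deltas=[1, -0.006, -0.03, 0, 0, 0, 0, 1, -0.007, -0.055, 0, 0, 0, 0, 1, -0.007, -0.055, 0, 0, 0, 0, 1, -0.007, -0.055, 0, 0, 0, 0, 1, -0.007, -0.055, 0, 0, 0, 0, 1, -0.007, -0.055, 0, 0, 0, 0, 1, -0.007, -0.055, 0, 0, 0, 0, 1, -0.007, -0.055, 0, 0, 0, 0, 1, -0.007, -0.055, 0, 0, 0, 0, 1, -0.007, -0.055, 0, 0, 0, 0])

```text
clock: 10.6
tcp_pos: [0.5711, -0.2954, 0.1777]
orientation: [-0.0, 0.037, 0.999, 0.0]
wrist_force: [1.1, -0.0, -1.8]
finger_gap: 0.0171
```

>>> move_arm(deltas=[1, -0.007, -0.05, 0.02, 0, 0, 0, 1, 0, -0.027, 0.03, 0, 0, 0, 1, 0, 0, 0, 0, 0, 0, 1, 0, 0, 0, 0, 0, 0])

```text
clock: 11.1
tcp_pos: [0.5727, -0.3704, 0.128]
orientation: [-0.0, 0.036, 0.999, 0.0]
wrist_force: [-0.2, -1.1, -2.5]
finger_gap: 0.0171
```

```bash
python3 - <<'E'
from h import *
p=shot('wrist','w4.png')
go([.572,-.371,.03],86)
E
```

```text
t 11.15 tcp [ 0.5733 -0.3702  0.1288] jawdir 86.0 q6 -0.62 gap 0.0174 F [ 1.1 -0.4 -2. ] tilt 0.05
  shift mm before turn [ 1.3 -0.9 98.8]  turn z deg -0.0  shift if turn first [ 1.3 -0.9 98.8]
```

View pics/w4.png

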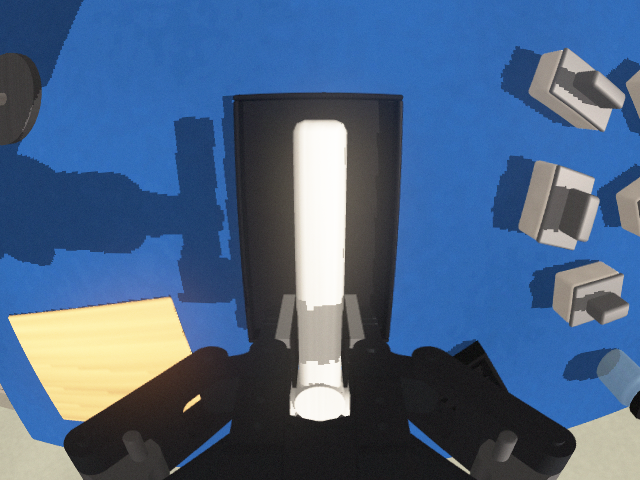

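>>> move_arm(deltas=[1, 0.001, -0.001, 0.04, 0, 0, 0, 1, 0, 0, 0.04, 0, 0, 0, 1, 0, 0, 0.025, 0, 0, 0, 1, 0, 0, 0.015, 0, 0, 0, 1, 0, 0, 0.008, 0, 0, 0, 1, 0, 0, 0, 0, 0, 0])

```text
clock: 11.9
tcp_pos: [0.5722, -0.3717, 0.0006]
orientation: [0.0, 0.035, 0.999, -0.0]
wrist_force: [0.4, -0.6, -1.9]
finger_gap: 0.0173
```

>>> move_arm(deltas=[1, 0, 0, 0.002, 0, 0, 0, 1, 0, 0, 0, 0, 0, 0, 0.3, 0, 0, 0, 0, 0, 0, 0, 0, 0, 0, 0, 0, 0, 0, 0, 0, 0, 0, 0, 0])

```text
clock: 12.52
tcp_pos: [0.5719, -0.372, -0.0017]
orientation: [0.0, 0.035, 0.999, -0.0]
wrist_force: [-0.9, 0.5, 0.6]
finger_gap: 0.0427
```

>>> move_arm(deltas=[0, 0, 0, -0.03, 0, 0, 0, 0, 0, 0, -0.04, 0, 0, 0, 0, 0, 0, -0.05, 0, 0, 0, 0, 0, 0, -0.05, 0, 0, 0])

```text
clock: 13.02
tcp_pos: [0.5716, -0.3717, 0.1695]
orientation: [-0.0, 0.035, 0.999, 0.0]
wrist_force: [0.5, -1.5, 0.2]
finger_gap: 0.0428
```

```bash
cat >> h.py <<'E'
def tins(p,W=None,verbose=True):
    """tin poses from top camera by bar top points and lid points"""
    W=cloud(p) if W is None else W
    out=[]
    for r in imaging.cut_out(p,'tin0'):
        m=r['mask']
        if m.sum()>1500 or m.sum()<100: continue
        P=W[m]; P=P[~np.isnan(P[:,0])]
        zt=np.percentile(P[:,2],97); base=zt-.069
        T=P[P[:,2]>base+.062]; L=P[(P[:,2]>base+.036)]
        (c,s,a)=cv2.minAreaRect((L[:,:2]*1000).astype(np.float32))
        ang=(a if s[0]>s[1] else a+90)%180
        out.append((r['confidence'],T[:,:2].mean(0),np.array(c)/1000,s,ang,base))
        if verbose: print('conf',round(r['confidence'],2),'px',np.round(r['centre']).tolist(),'bar',T[:,:2].mean(0).round(4),'lid',np.round(c,1),np.round(s,1),'long dir',round(ang,1),'base',round(base,4),len(T))
    return out
E
python3 - <<'E'
from h import *
go([.5,-.1,.2],90)
p=shot('top','t5.png'); tins(p)
E
```

```text
t 13.03 tcp [ 0.5716 -0.3717  0.1695] jawdir 86.0 q6 -0.62 gap 0.0428 F [ 0.5 -1.5  0.2] tilt 0.01
  shift mm before turn [ 90.5 266.1 -30.5]  turn z deg -4.0  shift if turn first [ 71.6 271.7 -30.5]
conf 0.91 px [330.0, 310.0] bar [ 0.4635 -0.0336] lid [463.3 -33.7] [63.6 41.7] long dir 34.1 base 0.0017 93
conf 0.9 px [385.0, 265.0] bar [ 0.5622 -0.1696] lid [ 562.3 -170. ] [41.9 63.1] long dir 166.1 base 0.0015 91
conf 0.8 px [378.0, 306.0] bar [ 0.4664 -0.153 ] lid [ 466.5 -153.1] [63.2 41.4] long dir 64.5 base 0.0015 92
conf 0.7 px [357.0, 229.0] bar [ 0.6519 -0.1131] lid [ 652. -113.] [42.1 63.8] long dir 95.5 base 0.0014 92
conf 0.65 px [331.0, 263.0] bar [ 0.564  -0.0405] lid [564.2 -40.9] [41.5 62.7] long dir 115.2 base 0.0018 88
```

View pics/t5.png

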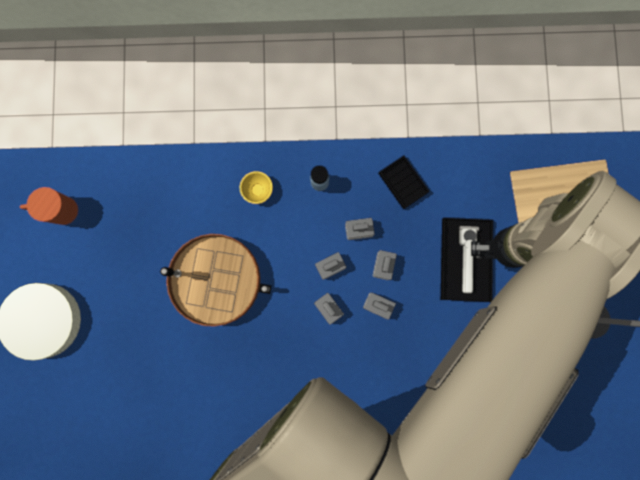

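```bash
cat >> h.py <<'E'
from scipy.optimize import minimize
from scipy.ndimage import map_coordinates
def outl(gap=5.,a=None):
    """list of (name,cx,cy,sx,sy) in plate frame mm; a = along x centre"""
    dx=21+gap+32
    ax=a; cx=a-dx
    L=[('along0',ax,(64+gap)/2,42,64),('along1',ax,-(64+gap)/2,42,64)]
    for i,k in enumerate((1,0,-1)): L.append(('across%d'%i,cx,k*(42+gap),64,42))
    return L
def outlpts(a,gap,skip=()):
    pts=[];side=[]
    for n,x,y,sx,sy in outl(gap,a):
        if n in skip: continue
        for e,(p0,p1) in enumerate((((-1,-1),(1,-1)),((1,-1),(1,1)),((1,1),(-1,1)),((-1,1),(-1,-1)))):
            t=np.linspace(.05,.95,40)[:,None]
            q=np.array([p0])*(1-t)+np.array([p1])*t
            pts.append(np.c_[x+q[:,0]*sx/2,y+q[:,1]*sy/2])
    return np.vstack(pts)
def fitplate(p,fisheye,x0,skip=(),z=.026,ins=0.5):
    g=cv2.cvtColor(p['img'],cv2.COLOR_RGB2GRAY).astype(np.float32)
    k=21 if not fisheye else 15
    g=g-cv2.morphologyEx(g,cv2.MORPH_CLOSE,np.ones((5,5)))   # dark thin lines -> negative
    g=np.maximum(g,-40)
    def val(x,blur):
        c,s=np.cos(x[2]),np.sin(x[2]); P=outlpts(x[3],x[4],skip)/1000
        X=np.c_[x[0]/1000+c*P[:,0]-s*P[:,1],x[1]/1000+s*P[:,0]+c*P[:,1],np.full(len(P),z)]
        uv=(wproj if fisheye else proj)(p,X)
        return map_coordinates(G[blur],[uv[:,1],uv[:,0]],order=1,mode='nearest').mean()
    G={b:cv2.GaussianBlur(g,(0,0),b) for b in (3,1.5,.8)}
    x=np.array(x0,float)
    for b in (3,1.5,.8):
        S=np.vstack([x]+[x+d for d in np.diag([2,2,.02,2,.7])])
        r=minimize(val,x,args=(b,),method='Nelder-Mead',options=dict(initial_simplex=S,xatol=.02,fatol=1e-4,maxiter=1500)); x=r.x
        print('fit',b,x.round(3),'deg',np.degrees(x[2]).round(2),'score',round(r.fun,3))
    return x
E
python3 - <<'E'
from h import *
p=shot('top')
W=cloud(p)
V=W.reshape(-1,3); r=np.hypot(V[:,0]-.538,V[:,1]-.24)
Q=V[(r<.15)&(V[:,2]>.126)&(V[:,2]<.136)]; print('crank top',Q.mean(0),len(Q))
k=np.hypot(V[:,0]-.521,V[:,1]-.115)<.03
Q=V[k&(V[:,2]>.066)&(V[:,2]<.078)]; print('post top',Q.mean(0),len(Q))
for a in (25,30,35):
    x=fitplate(p,False,[538,239,np.radians(79),a,5])
g=p['img'].copy()
g=cv2.resize(g[225:335,150:290][:,:,::-1],None,fx=5.5,fy=5.5,interpolation=cv2.INTER_CUBIC)
c,s=np.cos(x[2]),np.sin(x[2]); P=outlpts(x[3],x[4])/1000
X=np.c_[x[0]/1000+c*P[:,0]-s*P[:,1],x[1]/1000+s*P[:,0]+c*P[:,1],np.full(len(P),.026)]
for u,v in proj(p,X): cv2.circle(g,(int((u+.5-150)*5.5),int((v+.5-225)*5.5)),1,(0,0,255),-1)
cv2.imwrite('pics/t6.png',g)
E
```

```text
crank top [0.55539796 0.32550577 0.13117663] 63
post top [0.51287374 0.11366924 0.07143041] 23
fit 3 [538.276 243.674   1.373  29.193   3.547] deg 78.65 score -9.381
fit 1.5 [538.24  243.875   1.374  29.225   4.355] deg 78.71 score -13.541
fit 0.8 [538.237 243.46    1.374  29.999   5.075] deg 78.71 score -17.195
fit 3 [538.009 242.371   1.373  30.531   3.55 ] deg 78.66 score -9.381
fit 1.5 [537.972 242.534   1.374  30.605   4.365] deg 78.72 score -13.541
fit 0.8 [537.959 242.055   1.374  31.427   5.074] deg 78.71 score -17.195
fit 3 [537.614 240.36    1.373  32.583   3.558] deg 78.66 score -9.381
fit 1.5 [537.567 240.496   1.374  32.671   4.36 ] deg 78.72 score -13.541
fit 0.8 [537.504 239.784   1.374  33.745   5.077] deg 78.71 score -17.195
```

View pics/t6.png

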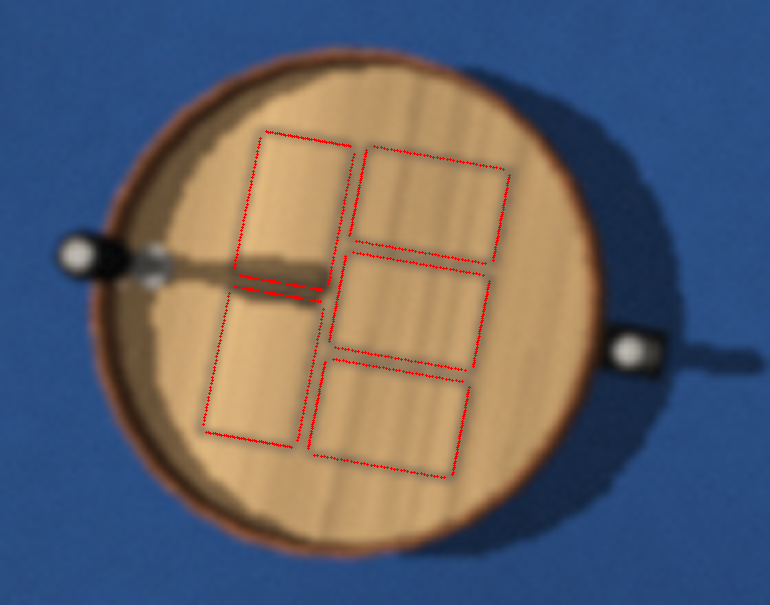

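```bash
cat > T.py <<'E'
from h import *
x=np.array([537.504,239.784,np.radians(78.71),33.745,5.077]); c,s=np.cos(x[2]),np.sin(x[2])
T={n:np.array([x[0]+c*a-s*b,x[1]+s*a+c*b])/1000 for n,a,b,_,_ in outl(x[4],x[3])}
AX=np.array([.5378,.2377])
E
python3 - <<'E'
from T import *
for k in T: print(k,T[k].round(4),'from axis',(np.array([[c,s],[-s,c]])@(T[k]-AX)*1000).round(1))
go([.5622,-.1696,.12],76)
E
```

```text
along0 [0.5102 0.2796] from axis [35.7 35.2]
along1 [0.578  0.2661] from axis [ 35.7 -33.8]
across0 [0.4866 0.2251] from axis [-22.3  47.8]
across1 [0.5327 0.2159] from axis [-22.3   0.7]
across2 [0.5789 0.2067] from axis [-22.3 -46.4]
t 13.18 tcp [ 0.5736 -0.3734  0.1723] jawdir 86.0 q6 -0.62 gap 0.0424 F [-1.  -0.8 -0.7] tilt 0.44
  shift mm before turn [ 26.  202.7  51.2]  turn z deg 10.0  shift if turn first [ 60.7 195.1  51.2]
```

>>> move_arm(deltas=[0, 0, 0, 0, 0, 0, 10, 0, 0.015, 0.049, 0.01, 0, 0, 0, 0, 0.015, 0.049, 0.01, 0, 0, 0, 0, 0.015, 0.049, 0.01, 0, 0, 0, 0, 0.016, 0.048, 0.02, 0, 0, 0, 0, 0, 0, 0, 0, 0, 0, 0, 0, 0, 0, 0, 0, 0])

```text
clock: 14.05
tcp_pos: [0.5597, -0.1679, 0.1173]
orientation: [-0.0, 0.122, 0.993, -0.0]
wrist_force: [0.1, 0.5, -0.1]
finger_gap: 0.043
```

```bash
python3 - <<'E'
from T import *
for i in range(3):
  go([.5622,-.1696,.028],76); p=shot('wrist','w7.png')
W=wcloud(p)
tins(p,W)
E
```

```text
t 14.05 tcp [ 0.5597 -0.1679  0.1173] jawdir 76.0 q6 -0.18 gap 0.043 F [ 0.1  0.5 -0.1] tilt 0.05
  shift mm before turn [-3.  -1.1 89.3]  turn z deg 0.0  shift if turn first [-3.  -1.1 89.3]
t 14.1 tcp [ 0.5601 -0.1687  0.1178] jawdir 75.9 q6 -0.18 gap 0.0426 F [ 0.1 -0.9  0. ] tilt 0.02
  shift mm before turn [-2.3 -0.4 89.8]  turn z deg -0.1  shift if turn first [-2.3 -0.4 89.8]
t 14.15 tcp [ 0.5603 -0.1691  0.118 ] jawdir 75.9 q6 -0.18 gap 0.0424 F [-0.7 -0.3  0.2] tilt 0.05
  shift mm before turn [-1.9  0.  90. ]  turn z deg -0.1  shift if turn first [-1.9  0.  90. ]
conf 0.34 px [636.0, 124.0] bar [0.5231 0.1341] lid [521.9 135.5] [10.6 87.1] long dir 169.9 base -0.0454 284
```

View pics/w7.png

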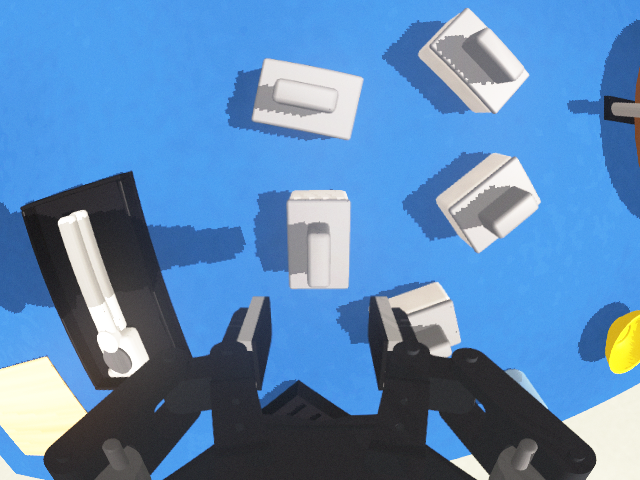

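```bash
sed -i 's/def tins(p,W=None,verbose=True):/def tins(p,W=None,verbose=True,amax=1500):/; s/m.sum()>1500 or/m.sum()>amax or/' h.py; python3 - <<'E'
from T import *
p=shot('wrist')
tins(p,wcloud(p),amax=20000)
p=shot('top'); tins(p)
go([.5622,-.1696,.028],76)
E
```

```text
conf 0.89 px [475.0, 62.0] bar [ 0.4627 -0.035 ] lid [462.7 -33.5] [64.1 42.8] long dir 34.2 base -0.0007 1257
conf 0.87 px [318.0, 239.0] bar [ 0.5599 -0.169 ] lid [ 561.6 -169.7] [42.2 63.7] long dir 166.0 base -0.001 1303
conf 0.84 px [307.0, 97.0] bar [ 0.466  -0.1528] lid [ 465.7 -152.9] [64.4 42.4] long dir 64.1 base -0.0008 1581
conf 0.75 px [431.0, 316.0] bar [ 0.6432 -0.1042] lid [ 611.5 -106.5] [123.7  36.2] long dir 14.2 base -0.0015 366
conf 0.59 px [487.0, 202.0] bar [ 0.5623 -0.0422] lid [563.1 -40.6] [42.4 63.9] long dir 115.1 base -0.0008 1108
conf 0.84 px [356.0, 230.0] bar [ 0.6521 -0.1129] lid [ 651.  -112.7] [39.6 62.3] long dir 96.2 base 0.0018 87
conf 0.79 px [329.0, 309.0] bar [ 0.4633 -0.0334] lid [463.  -33.7] [63.1 41.7] long dir 35.2 base 0.0018 92
conf 0.69 px [332.0, 264.0] bar [ 0.5644 -0.0408] lid [564.2 -40.9] [41.5 62.8] long dir 115.0 base 0.0015 86
t 14.45 tcp [ 0.56   -0.1687  0.1181] jawdir 75.9 q6 -0.18 gap 0.0425 F [0.  0.4 0.1] tilt 0.02
  shift mm before turn [-2.4 -0.4 90.1]  turn z deg -0.1  shift if turn first [-2.4 -0.4 90.1]
```

>>> move_arm(deltas=[0, -0.002, 0, 0.03, 0, 0, 0, 0, 0, 0, 0.03, 0, 0, 0, 0, 0, 0, 0.02, 0, 0, 0, 0, 0, 0, 0.01, 0, 0, 0, 0, 0, 0, 0, 0, 0, 0, 0.6, 0, 0, 0, 0, 0, 0, 1, 0, 0, 0, 0, 0, 0, 1, 0, 0, 0, 0, 0, 0, 1, 0, 0, 0, 0, 0, 0], squeeze=40)

```text
clock: 15.58
tcp_pos: [0.5625, -0.1688, 0.0289]
orientation: [0.001, 0.122, 0.993, -0.0]
wrist_force: [0.0, -1.3, 4.8]
finger_gap: 0.0131
```

```bash
python3 - <<'E'
from T import *
p=shot('wrist','w8.png'); s=env.get_state(); m=toolR().as_matrix()
W=(wcloud(p)-s['tcp_pos'])@m
go([.5622,-.1696,.028],76)
E
```

```text
t 15.62 tcp [ 0.5624 -0.1688  0.0289] jawdir 76.0 q6 -0.18 gap 0.0133 F [-1.2 -1.5  5. ] tilt 0.1
  shift mm before turn [ 0.  -0.9  0.9]  turn z deg -0.0  shift if turn first [ 0.  -0.9  0.9]
```

View pics/w8.png

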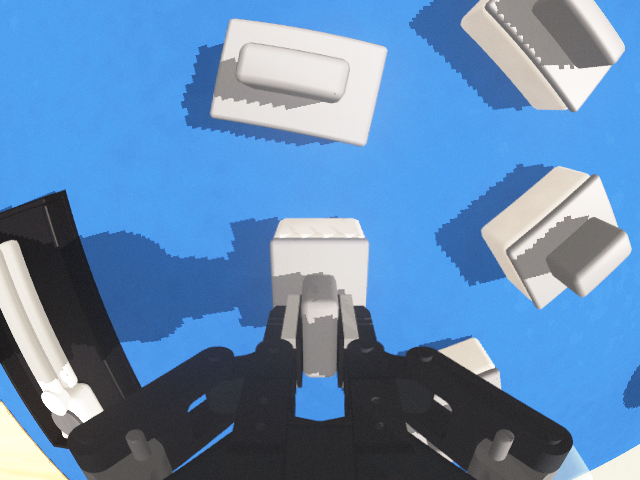

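>>> move_arm(deltas=[1, 0, 0, -0.02, 0, 0, 0, 1, 0, 0, -0.04, 0, 0, 0, 1, 0, 0, -0.04, 0, 0, 0, 1, 0, 0, -0.036, 0, 0, 0, 1, 0, 0, 0, 0, 0, 0])

```text
clock: 16.25
tcp_pos: [0.5634, -0.1689, 0.1666]
orientation: [0.002, 0.122, 0.993, -0.001]
wrist_force: [0.4, -0.5, -1.9]
finger_gap: 0.0133
```

```bash
python3 - <<'E'
from T import *
for i in range(2):
  p=shot('wrist'); 
go(np.r_[T['along1'],.17],78.7)
E
```

```text
t 16.35 tcp [ 0.5613 -0.1681  0.1629] jawdir 76.0 q6 -0.18 gap 0.0131 F [-0.   0.5 -2.1] tilt 0.07
  shift mm before turn [ 89.  425.3  -6.8]  turn z deg -2.7  shift if turn first [ 68.7 429.   -6.8]
```

>>> move_arm(deltas=[1, 0, 0, 0, 0, 0, -2.7, 1, 0.006, 0.03, -0.007, 0, 0, 0, 1, 0.008, 0.05, 0, 0, 0, 0, 1, 0.008, 0.05, 0, 0, 0, 0, 1, 0.008, 0.05, 0, 0, 0, 0, 1, 0.008, 0.05, 0, 0, 0, 0, 1, 0.008, 0.05, 0, 0, 0, 0, 1, 0.008, 0.05, 0, 0, 0, 0, 1, 0.008, 0.05, 0, 0, 0, 0, 1, 0.007, 0.049, 0, 0, 0, 0])

```text
clock: 17.6
tcp_pos: [0.5768, 0.2671, 0.1681]
orientation: [-0.002, 0.099, 0.995, -0.001]
wrist_force: [0.4, 0.2, -2.0]
finger_gap: 0.0133
```

>>> move_arm(deltas=[1, 0, 0, 0, 0, 0, 0, 1, 0, 0, 0, 0, 0, 0])

```text
clock: 17.85
tcp_pos: [0.5771, 0.2654, 0.1688]
orientation: [-0.002, 0.098, 0.995, -0.001]
wrist_force: [0.1, 0.0, -3.2]
finger_gap: 0.0132
```

```bash
python3 - <<'E'
from T import *
for i in range(2):
  p=shot('wrist','w9.png'); go(np.r_[T['along1'],.1],78.7)
x2=fitplate(p,True,list(x),skip=('along1','across2'))
cc,ss=np.cos(x2[2]),np.sin(x2[2])
for n,a,b,_,_ in outl(x2[4],x2[3]): print(n,np.round([x2[0]+cc*a-ss*b,x2[1]+ss*a+cc*b],1),(T[n]*1000).round(1))
# tin in tool frame
st=env.get_state(); m=toolR().as_matrix(); W=wcloud(p)
r=imaging.cut_out(p,'tin0'); print([(round(q['confidence'],2),q['centre'],q['mask'].sum()) for q in r])
E
```

```text
t 17.9 tcp [0.5774 0.2648 0.1693] jawdir 78.6 q6 0.5 gap 0.0132 F [-0.5  0.3 -2.5] tilt 0.18
  shift mm before turn [-0.5  1.5 69.3]  turn z deg -0.1  shift if turn first [-0.5  1.5 69.3]
t 17.95 tcp [0.5777 0.2645 0.1698] jawdir 78.6 q6 0.5 gap 0.0134 F [-0.2 -0.  -2.2] tilt 0.13
  shift mm before turn [-0.   1.7 69.8]  turn z deg -0.1  shift if turn first [-0.   1.7 69.8]
fit 3 [537.557 239.933   1.377  34.023   5.133] deg 78.87 score -15.76
fit 1.5 [537.578 239.973   1.376  34.039   5.572] deg 78.86 score -24.811
fit 0.8 [537.592 240.028   1.376  33.99    5.572] deg 78.86 score -33.484
along0 [510.  280.1] [510.2 279.6]
along1 [578.3 266.7] [578.  266.1]
across0 [486.2 225.1] [486.6 225.1]
across1 [532.8 215.9] [532.7 215.9]
across2 [579.5 206.7] [578.9 206.7]
[(0.96, [22.8, 172.1], np.int64(2742)), (0.87, [35.6, 336.9], np.int64(1947)), (0.86, [42.1, 262.0], np.int64(2618)), (0.77, [320.4, 275.1], np.int64(10288))]
```

View pics/w9.png

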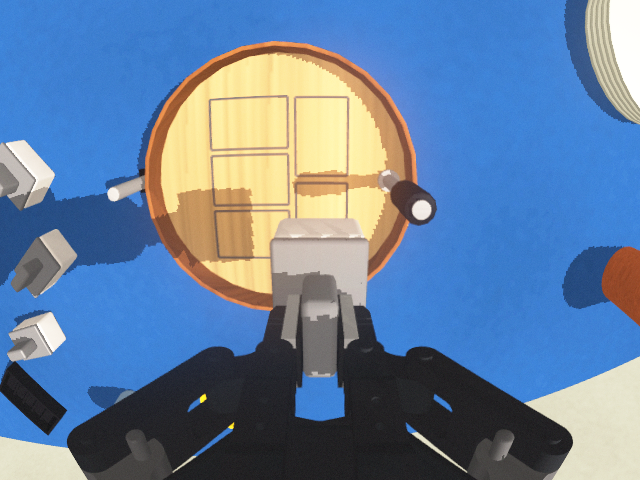

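```bash
cat >> h.py <<'E'
def held(p):
    """held tin's lid in tool axes: y centre (from both side edges), front edge x (32 mm => centred), yaw"""
    s=env.get_state(); m=toolR().as_matrix(); W=(wcloud(p)-s['tcp_pos'])@m
    k=(np.abs(W[...,0]-.02)<.03)&(np.abs(W[...,1])<.035)&(W[...,2]>-.025)&(W[...,2]<.0)
    P=W[k]; 
    P=P[(P[:,0]>.018)]
    z=np.median(P[:,2]); P=P[np.abs(P[:,2]-z)<.004]
    fr=P[:,0].max(); L=[];
    for b in np.arange(.018,.030,.003):
        q=P[(P[:,0]>b)&(P[:,0]<b+.003)]
        if len(q): L.append((b+.0015,q[:,1].min(),q[:,1].max()))
    L=np.array(L); mid=(L[:,1]+L[:,2])/2
    print('held lid z',round(z,4),'front x',np.percentile(P[:,0],99).round(4),'mid y',mid.round(4),'width',(L[:,2]-L[:,1]).round(4),'yaw slope deg',round(np.degrees(np.polyfit(L[:,0],mid,1)[0]),1))
E
python3 - <<'E'
from T import *
p=shot('wrist'); held(p)
go(np.r_[.5781,.2664,.1],78.8)
E
```

```text
held lid z -0.0103 front x 0.0329 mid y [0.0002 0.0002 0.0002 0.0003] width [0.042  0.0418 0.0414 0.0424] yaw slope deg 0.8
t 18.05 tcp [0.5783 0.2644 0.1706] jawdir 78.6 q6 0.5 gap 0.0136 F [ 0.8 -0.3 -2.4] tilt 0.05
  shift mm before turn [ 0.5  1.9 70.6]  turn z deg -0.2  shift if turn first [ 0.5  2.  70.6]
```

>>> move_arm(deltas=[1, 0, 0.002, 0.03, 0, 0, 0, 1, 0, 0, 0.03, 0, 0, 0, 1, 0, 0, 0.03, 0, 0, 0, 1, 0, 0, 0.015, 0, 0, 0, 1, 0, 0, 0.005, 0, 0, 0, 1, 0, 0, 0, 0, 0, 0, 1, 0, 0, 0, 0, 0, 0])

```text
clock: 18.92
tcp_pos: [0.5797, 0.268, 0.0624]
orientation: [0.001, 0.099, 0.995, 0.001]
wrist_force: [0.6, -0.3, -2.3]
finger_gap: 0.0131
```

```bash
python3 - <<'E'
from T import *
for i in range(2):
  p=shot('wrist','w10.png'); go(np.r_[.5781,.2664,.0557],78.8)
held(p)
E
```

```text
t 18.98 tcp [0.5796 0.2681 0.0623] jawdir 78.7 q6 0.51 gap 0.0129 F [ 0.2 -0.2 -2.4] tilt 0.13
  shift mm before turn [ 1.2 -2.   6.6]  turn z deg -0.1  shift if turn first [ 1.2 -2.   6.6]
t 19.02 tcp [0.5795 0.2681 0.0622] jawdir 78.7 q6 0.51 gap 0.0133 F [ 0.3 -0.1 -0.7] tilt 0.12
  shift mm before turn [ 1.  -1.9  6.5]  turn z deg -0.1  shift if turn first [ 1.  -1.9  6.5]
held lid z -0.0107 front x 0.0326 mid y [0.0003 0.0002 0.0002 0.0001] width [0.042  0.0417 0.0413 0.0414] yaw slope deg -1.1
```

>>> move_arm(deltas=[1, 0, -0.001, 0, 0, 0, 0, 1, 0, 0, 0, 0, 0, 0])

```text
clock: 19.27
tcp_pos: [0.5786, 0.2668, 0.0613]
orientation: [0.0, 0.099, 0.995, 0.0]
wrist_force: [0.7, 0.2, -1.6]
finger_gap: 0.013
```

```bash
python3 - <<'E'
from T import *
A=[]
for i in range(6):
  p=shot('wrist','w10.png'); A.append(env.get_state()['tcp_pos'])
print(np.round(A,4))
go(np.r_[.5781,.2664,.0557],78.8)
E
```

```text
[[0.5786 0.2668 0.0612]
 [0.5785 0.2668 0.0611]
 [0.5785 0.2668 0.061 ]
 [0.5785 0.2668 0.061 ]
 [0.5785 0.2668 0.061 ]
 [0.5785 0.2668 0.061 ]]
t 19.57 tcp [0.5785 0.2668 0.061 ] jawdir 78.7 q6 0.5 gap 0.0133 F [-0.4  0.  -1.7] tilt 0.0
  shift mm before turn [ 0.3 -0.5  5.3]  turn z deg -0.1  shift if turn first [ 0.3 -0.5  5.3]
```

>>> move_arm(deltas=[1, 0, 0, 0.003, 0, 0, 0, 1, 0, 0, 0.003, 0, 0, 0, 1, 0, 0, 0, 0, 0, 0, 1, 0, 0, 0, 0, 0, 0, 0.6, 0, 0, 0, 0, 0, 0, 0.3, 0, 0, 0, 0, 0, 0, 0.3, 0, 0, 0, 0, 0, 0])

```text
clock: 20.45
tcp_pos: [0.5787, 0.2668, 0.0552]
orientation: [0.0, 0.099, 0.995, 0.0]
wrist_force: [0.8, -0.2, 0.1]
finger_gap: 0.0302
```

>>> move_arm(deltas=[0.3, 0, 0, -0.015, 0, 0, 0, 0.3, 0, 0, -0.04, 0, 0, 0, 0.3, 0, 0, -0.04, 0, 0, 0, 0.3, 0, 0, -0.03, 0, 0, 0, 0.3, 0, 0, 0, 0, 0, 0])

```text
clock: 21.08
tcp_pos: [0.5806, 0.2675, 0.1845]
orientation: [0.003, 0.099, 0.995, 0.001]
wrist_force: [1.0, -0.5, 0.0]
finger_gap: 0.0298
```

```bash
python3 - <<'E'
from T import *
p=shot('wrist','w11.png'); go([.4634,-.0337,.03],124.2)
W=wcloud(p); tins(p,W,amax=30000)
p=shot('top','t11.png'); tins(p)
E
```

```text
t 21.12 tcp [0.5795 0.2671 0.1822] jawdir 78.7 q6 0.5 gap 0.0303 F [-1.  -0.3 -0.9] tilt 0.23
  shift mm before turn [  55.4 -318.1  151.4]  turn z deg -45.5  shift if turn first [ 265.7 -183.4  151.4]
conf 0.89 px [49.0, 256.0] bar [ 0.5625 -0.0355] lid [563.  -38.4] [42.3 65.8] long dir 114.9 base -0.002 327
conf 0.77 px [317.0, 218.0] bar [0.5767 0.268 ] lid [577.4 267.9] [42.1 63.8] long dir 168.5 base 0.025 984
conf 0.63 px [24.0, 168.0] bar [ 0.4692 -0.0236] lid [462.2 -30.8] [65.1 42.2] long dir 32.8 base -0.0031 217
conf 0.62 px [38.0, 330.0] bar [ 0.6497 -0.1078] lid [ 650.7 -111. ] [41.8 64.8] long dir 96.5 base -0.0023 221
conf 0.94 px [204.0, 266.0] bar [0.5642 0.254 ] lid [574.5 244.9] [86.8 63.5] long dir 79.1 base 0.028 29
conf 0.89 px [359.0, 231.0] bar [ 0.6523 -0.1124] lid [ 652.1 -112.7] [42.3 63.2] long dir 95.7 base 0.0015 82
conf 0.87 px [380.0, 305.0] bar [ 0.4664 -0.1531] lid [ 466.6 -153.7] [63.3 40.8] long dir 64.6 base 0.0024 86
conf 0.85 px [332.0, 310.0] bar [ 0.4632 -0.0334] lid [463.1 -33.9] [63.3 41.3] long dir 35.6 base 0.0025 91
conf 0.63 px [331.0, 266.0] bar [ 0.5639 -0.0409] lid [563.7 -41.1] [40.4 62.7] long dir 115.0 base 0.0023 87
```

View pics/w11.png

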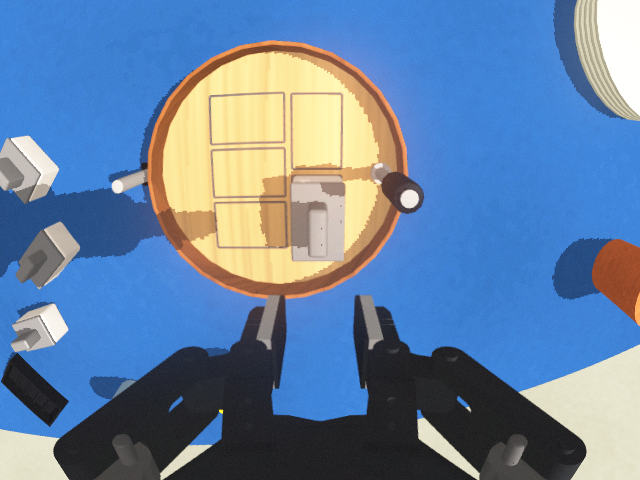

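>>> move_arm(deltas=[0, 0, 0, 0, 0, 0, -9.1, 0, 0, 0, 0, 0, 0, -9.1, 0, 0, 0, 0, 0, 0, -9.1, 0, 0, 0, 0, 0, 0, -9.1, 0, 0, 0, 0, 0, 0, -9.1, 0, 0.04, -0.028, 0.005, 0, 0, 0, 0, 0.045, -0.031, 0.01, 0, 0, 0, 0, 0.045, -0.031, 0.01, 0, 0, 0, 0, 0.045, -0.031, 0.01, 0, 0, 0, 0, 0.045, -0.031, 0.015, 0, 0, 0])

```text
clock: 22.52
tcp_pos: [0.4805, 0.0161, 0.1289]
orientation: [-0.0, -0.294, 0.956, 0.0]
wrist_force: [-0.1, -1.4, 0.1]
finger_gap: 0.0427
```

>>> move_arm(deltas=[0, 0.045, -0.031, 0.015, 0, 0, 0, 0, 0, 0, 0, 0, 0, 0, 0, 0, 0, 0, 0, 0, 0, 0, 0, 0, 0, 0, 0, 0])

```text
clock: 23.02
tcp_pos: [0.4626, -0.0326, 0.115]
orientation: [0.0, -0.295, 0.956, 0.0]
wrist_force: [0.5, 0.4, -0.0]
finger_gap: 0.0427
```

```bash
python3 - <<'E'
from T import *
p=shot('wrist','w12.png'); W=wcloud(p); tins(p,W,amax=30000)
p=shot('top','t12.png'); tins(p); 
go([.4634,-.0337,.03],124.2)
E
```

```text
conf 0.86 px [174.0, 149.0] bar [ 0.4644 -0.1515] lid [ 465.3 -152.6] [64.4 42.3] long dir 64.3 base -0.0012 1345
conf 0.85 px [118.0, 349.0] bar [ 0.6476 -0.1166] lid [582.2 -99.7] [ 46.5 196.7] long dir 158.3 base -0.0018 432
conf 0.82 px [317.0, 236.0] bar [ 0.4608 -0.0338] lid [462.2 -33.3] [64.4 42.3] long dir 34.9 base -0.0009 1352
conf 0.75 px [222.0, 320.0] bar [ 0.5117 -0.0562] lid [528.8 -54.9] [115.3  63.8] long dir 23.9 base -0.0079 103
conf 0.72 px [475.0, 473.0] bar [0.5579 0.223 ] lid [503.2 124.4] [295.6  25.1] long dir 58.1 base -0.0049 58
conf 0.91 px [200.0, 263.0] bar [0.5787 0.2657] lid [578.8 266.1] [42.6 64.1] long dir 169.4 base 0.0273 99
conf 0.87 px [382.0, 307.0] bar [ 0.4668 -0.1531] lid [ 465.  -156.3] [54.7 42.7] long dir 66.6 base 0.0021 91
conf 0.62 px [360.0, 230.0] bar [ 0.6518 -0.1132] lid [ 652.2 -113. ] [41.9 63.7] long dir 95.6 base 0.0015 89
conf 0.58 px [331.0, 266.0] bar [ 0.5642 -0.0408] lid [564.2 -40.9] [41.7 62.8] long dir 115.2 base 0.0013 87
t 23.23 tcp [ 0.4625 -0.0326  0.1151] jawdir 124.3 q6 -0.84 gap 0.0429 F [-0.5  0.9 -0.4] tilt 0.02
  shift mm before turn [-0.1 -1.4 85.1]  turn z deg 0.1  shift if turn first [-0.1 -1.4 85.1]
```

View pics/t12.png

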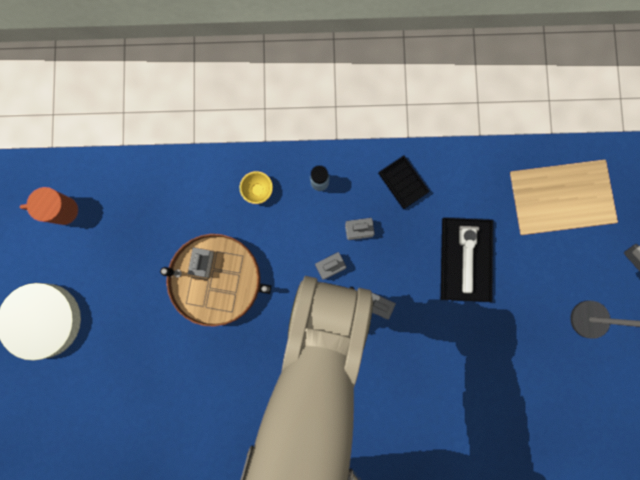

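>>> move_arm(deltas=[0, 0, -0.001, 0.03, 0, 0, 0, 0, 0, 0, 0.03, 0, 0, 0, 0, 0, 0, 0.015, 0, 0, 0, 0, 0, 0, 0.01, 0, 0, 0, 0, 0, 0, 0, 0, 0, 0, 0.6, 0, 0, 0, 0, 0, 0, 1, 0, 0, 0, 0, 0, 0, 1, 0, 0, 0, 0, 0, 0, 1, 0, 0, 0, 0, 0, 0], squeeze=40)

```text
clock: 24.35
tcp_pos: [0.4632, -0.0343, 0.0306]
orientation: [0.001, -0.294, 0.956, -0.0]
wrist_force: [-1.2, 1.6, 4.5]
finger_gap: 0.0132
```

>>> move_arm(deltas=[1, 0, 0, -0.02, 0, 0, 0, 1, 0, 0, -0.04, 0, 0, 0, 1, 0, 0, -0.04, 0, 0, 0, 1, 0, 0, -0.04, 0, 0, 0, 1, 0, 0, 0, 0, 0, 9.1, 1, 0, 0, 0, 0, 0, 9.1, 1, 0, 0, 0, 0, 0, 9.1, 1, 0, 0, 0, 0, 0, 9.1, 1, 0, 0, 0, 0, 0, 9.1, 1, 0, 0, 0, 0, 0, 0])

```text
clock: 25.6
tcp_pos: [0.4622, -0.0343, 0.1695]
orientation: [-0.001, 0.098, 0.995, 0.0]
wrist_force: [0.2, -0.6, -1.6]
finger_gap: 0.0134
```

```bash
python3 - <<'E'
from T import *
p=shot('wrist','w13.png'); held(p)
go([.5101,.2798,.17],78.8)
E
```

```text
held lid z -0.0089 front x 0.0328 mid y [0.0009 0.0004 0.001  0.0009] width [0.041  0.0417 0.0426 0.0419] yaw slope deg 1.2
t 25.65 tcp [ 0.4623 -0.0343  0.1696] jawdir 78.8 q6 -0.05 gap 0.0133 F [ 0.7  0.6 -2.1] tilt 0.05
  shift mm before turn [ 13.8 317.4  -0.4]  turn z deg 0.0  shift if turn first [ 14.1 317.4  -0.4]
```

>>> move_arm(deltas=[1, 0.002, 0.03, 0, 0, 0, 0, 1, 0.002, 0.05, 0, 0, 0, 0, 1, 0.002, 0.05, 0, 0, 0, 0, 1, 0.002, 0.05, 0, 0, 0, 0, 1, 0.002, 0.05, 0, 0, 0, 0, 1, 0.002, 0.05, 0, 0, 0, 0, 1, 0.002, 0.037, 0, 0, 0, 0, 1, 0, 0, 0.03, 0, 0, 0, 1, 0, 0, 0.03, 0, 0, 0, 1, 0, 0, 0.02, 0, 0, 0])

```text
clock: 26.9
tcp_pos: [0.5101, 0.2792, 0.088]
orientation: [-0.001, 0.097, 0.995, -0.001]
wrist_force: [0.2, -0.5, -2.2]
finger_gap: 0.013
```

>>> move_arm(deltas=[1, 0, 0, 0.02, 0, 0, 0, 1, 0, 0, 0, 0, 0, 0, 1, 0, 0, 0, 0, 0, 0, 1, 0, 0, 0, 0, 0, 0])

```text
clock: 27.4
tcp_pos: [0.512, 0.2796, 0.0711]
orientation: [0.001, 0.098, 0.995, 0.0]
wrist_force: [-0.5, 0.0, -2.3]
finger_gap: 0.013
```

```bash
python3 - <<'E'
from T import *
p=shot('wrist','w14.png'); held(p)
go([.5101,.2796,.057],78.8)
E
```

```text
held lid z -0.0089 front x 0.0327 mid y [0.0009 0.0004 0.001  0.001 ] width [0.0411 0.0417 0.0424 0.0422] yaw slope deg 1.9
t 27.45 tcp [0.512  0.2796 0.0711] jawdir 78.7 q6 0.56 gap 0.0131 F [ 0.3 -0.7 -1.6] tilt 0.12
  shift mm before turn [ 1.9 -0.3 14.1]  turn z deg -0.1  shift if turn first [ 1.9 -0.3 14.1]
```

View pics/w14.png

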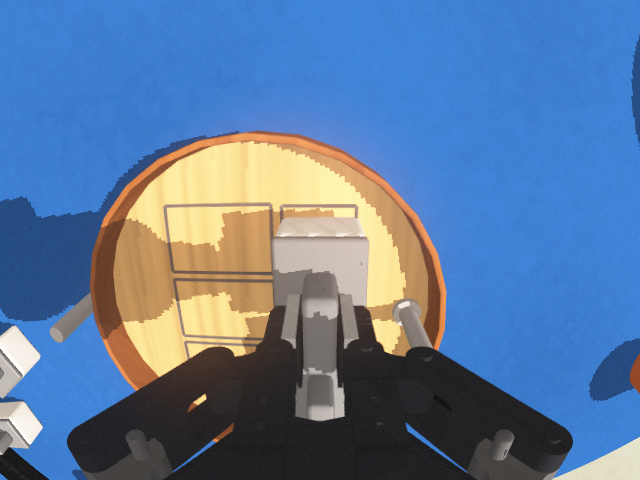

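>>> move_arm(deltas=[1, 0.001, -0.001, 0.008, 0, 0, 0, 1, 0, 0, 0.004, 0, 0, 0, 1, 0, 0, 0, 0, 0, 0, 1, 0, 0, 0, 0, 0, 0, 1, 0, 0, 0, 0, 0, 0])

```text
clock: 28.08
tcp_pos: [0.5101, 0.2786, 0.0582]
orientation: [0.0, 0.099, 0.995, 0.0]
wrist_force: [-0.0, -0.4, -2.5]
finger_gap: 0.0137
```

```bash
python3 - <<'E'
from T import *
p=shot('wrist'); held(p)
go([.5099,.2790,.057],78.8)
E
```

```text
held lid z -0.0088 front x 0.0327 mid y [0.0009 0.0004 0.0009 0.0009] width [0.041  0.0417 0.0424 0.042 ] yaw slope deg 1.4
t 28.12 tcp [0.5102 0.2786 0.0582] jawdir 78.7 q6 0.56 gap 0.0133 F [-0.1 -0.8 -1.3] tilt 0.03
  shift mm before turn [0.3 0.4 1.2]  turn z deg -0.1  shift if turn first [0.3 0.4 1.2]
```

Good. Set down, release, rise.

>>> move_arm(deltas=[1, 0, 0, 0.002, 0, 0, 0, 1, 0, 0, 0, 0, 0, 0, 1, 0, 0, 0, 0, 0, 0, 0.6, 0, 0, 0, 0, 0, 0, 0.3, 0, 0, 0, 0, 0, 0, 0.3, 0, 0, 0, 0, 0, 0, 0.3, 0, 0, -0.015, 0, 0, 0, 0.3, 0, 0, -0.04, 0, 0, 0, 0.3, 0, 0, -0.04, 0, 0, 0, 0.3, 0, 0, 0, 0, 0, 0])

```text
clock: 29.38
tcp_pos: [0.5127, 0.2796, 0.156]
orientation: [0.004, 0.099, 0.995, 0.002]
wrist_force: [0.2, 0.3, -0.6]
finger_gap: 0.03
```

```bash
python3 - <<'E'
from T import *
p=shot('wrist','w15.png'); W=wcloud(p); tins(p,W,amax=30000)
p=shot('top','t15.png'); tins(p); 
go([.4660,-.1529,.115],154.4)
E
```

```text
conf 0.92 px [43.0, 384.0] bar [ 0.649  -0.1077] lid [ 650.4 -111.2] [42.1 63.9] long dir 96.4 base -0.0026 196
conf 0.84 px [320.0, 227.0] bar [0.5083 0.2804] lid [509.5 279.9] [42.  63.6] long dir 169.7 base 0.025 1198
conf 0.76 px [318.0, 316.0] bar [0.5747 0.268 ] lid [574.5 268.2] [42.3 70.9] long dir 168.2 base 0.0247 857
conf 0.61 px [50.0, 321.0] bar [ 0.5611 -0.0342] lid [563.  -38.2] [41.9 63.1] long dir 115.0 base -0.0022 265
conf 0.96 px [333.0, 263.0] bar [ 0.5642 -0.0408] lid [564.2 -40.9] [41.6 62.8] long dir 115.2 base 0.0016 86
conf 0.92 px [378.0, 305.0] bar [ 0.4665 -0.1535] lid [ 466.4 -153.5] [63.7 41.8] long dir 64.0 base 0.0019 89
conf 0.86 px [201.0, 262.0] bar [0.5786 0.2657] lid [578.7 265.7] [42.7 63.1] long dir 168.8 base 0.0277 100
conf 0.76 px [200.0, 287.0] bar [0.5138 0.2598] lid [506.5 255.9] [85.6 63.3] long dir 79.5 base 0.0292 30
conf 0.63 px [358.0, 230.0] bar [ 0.6518 -0.1129] lid [ 651.4 -112.8] [40.8 63. ] long dir 95.6 base 0.0023 92
t 29.57 tcp [0.5094 0.2783 0.1503] jawdir 78.7 q6 0.56 gap 0.0299 F [ 0.3 -0.2 -0.2] tilt 0.08
  shift mm before turn [ -42.2 -431.3   35.6]  turn z deg -75.7  shift if turn first [ 407.5 -147.2   35.6]
```

View pics/w15.png

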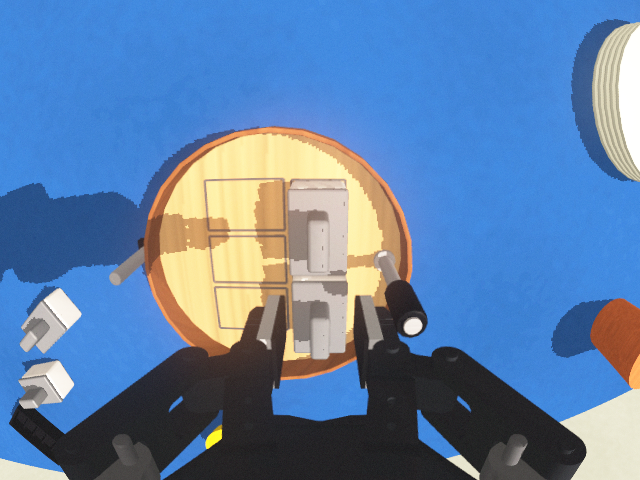

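>>> move_arm(deltas=[0, 0, 0, 0, 0, 0, -9.5, 0, 0, 0, 0, 0, 0, -9.5, 0, 0, 0, 0, 0, 0, -9.5, 0, 0, 0, 0, 0, 0, -9.5, 0, 0, 0, 0, 0, 0, -9.5, 0, 0, 0, 0, 0, 0, -9.5, 0, 0, 0, 0, 0, 0, -9.5, 0, 0, 0, 0, 0, 0, -9.2, 0, 0.03, -0.011, 0, 0, 0, 0, 0, 0.05, -0.018, 0, 0, 0, 0])

```text
clock: 30.82
tcp_pos: [0.5007, 0.1938, 0.1495]
orientation: [-0.001, -0.534, 0.846, 0.0]
wrist_force: [0.9, 0.0, 0.6]
finger_gap: 0.0428
```

>>> move_arm(deltas=[0, 0.05, -0.018, 0, 0, 0, 0, 0, 0.05, -0.018, 0, 0, 0, 0, 0, 0.05, -0.018, 0, 0, 0, 0, 0, 0.05, -0.018, 0, 0, 0, 0, 0, 0.05, -0.018, 0.01, 0, 0, 0, 0, 0.05, -0.018, 0.015, 0, 0, 0, 0, 0.027, -0.01, 0.01, 0, 0, 0, 0, 0, 0, 0, 0, 0, 0, 0, 0, 0, 0, 0, 0, 0, 0, 0, 0, 0, 0, 0, 0])

```text
clock: 32.08
tcp_pos: [0.4666, -0.1509, 0.1161]
orientation: [0.0, -0.533, 0.846, 0.0]
wrist_force: [-0.9, 0.7, 0.0]
finger_gap: 0.0427
```

```bash
python3 - <<'E'
from T import *
p=shot('wrist','w16.png'); W=wcloud(p); tins(p,W,amax=30000)
p=shot('top','t16.png'); tins(p); 
go([.4660,-.1529,.03],154.4)
E
```

```text
conf 0.71 px [284.0, 393.0] bar [ 0.5362 -0.0809] lid [522.5 -99.1] [175.8  48.2] long dir 65.4 base -0.009 205
conf 0.59 px [138.0, 345.0] bar [ 0.6437 -0.1301] lid [ 589.9 -149.3] [173.9  30.5] long dir 15.4 base -0.0022 170
conf 0.58 px [323.0, 233.0] bar [ 0.4648 -0.1546] lid [ 465.5 -153.1] [64.1 41.5] long dir 64.0 base -0.0008 1351
conf 0.97 px [200.0, 264.0] bar [0.5787 0.2658] lid [578.5 266.2] [43.5 63.3] long dir 169.1 base 0.0277 99
conf 0.81 px [358.0, 229.0] bar [ 0.6518 -0.1131] lid [ 652.3 -113.2] [42.1 64. ] long dir 95.4 base 0.0011 90
conf 0.77 px [330.0, 264.0] bar [ 0.5641 -0.0407] lid [564.3 -40.9] [41.6 62.8] long dir 115.0 base 0.0012 89
conf 0.73 px [406.0, 181.0] bar [ 0.7668 -0.2269] lid [ 770.4 -228.6] [115.5  84.3] long dir 32.4 base -0.0442 273
t 32.27 tcp [ 0.4668 -0.1513  0.1162] jawdir 154.5 q6 -1.6 gap 0.0425 F [ 0.1 -1.   0.3] tilt 0.03
  shift mm before turn [ 1.8  0.1 86.2]  turn z deg 0.1  shift if turn first [ 1.8  0.1 86.2]
```

>>> move_arm(deltas=[0, 0.002, 0, 0.03, 0, 0, 0, 0, 0, 0, 0.03, 0, 0, 0, 0, 0, 0, 0.015, 0, 0, 0, 0, 0, 0, 0.01, 0, 0, 0, 0, 0, 0, 0, 0, 0, 0, 0.6, 0, 0, 0, 0, 0, 0, 1, 0, 0, 0, 0, 0, 0, 1, 0, 0, 0, 0, 0, 0, 1, 0, 0, 0, 0, 0, 0], squeeze=40)

```text
clock: 33.4
tcp_pos: [0.4662, -0.1541, 0.0317]
orientation: [0.0, -0.533, 0.846, -0.001]
wrist_force: [-0.1, -0.0, 5.1]
finger_gap: 0.0134
```

>>> move_arm(deltas=[1, 0, 0, -0.02, 0, 0, 0, 1, 0, 0, -0.04, 0, 0, 0, 1, 0, 0, -0.04, 0, 0, 0, 1, 0, 0, -0.04, 0, 0, 0, 1, 0, 0, 0, 0, 0, -7.2, 1, 0, 0, 0, 0, 0, -7.1, 1, 0, 0, 0, 0, 0, 0])

```text
clock: 34.28
tcp_pos: [0.4653, -0.1536, 0.1706]
orientation: [-0.0, -0.633, 0.774, 0.0]
wrist_force: [-0.8, -0.2, -0.3]
finger_gap: 0.0134
```

```bash
python3 - <<'E'
from T import *
p=shot('wrist','w17.png'); held(p)
go([.4864,.2251,.17],168.8)
E
```

```text
held lid z -0.0079 front x 0.0315 mid y [ 0.0001 -0.0001  0.0003  0.0001] width [0.0413 0.0414 0.042  0.0423] yaw slope deg 0.8
t 34.33 tcp [ 0.4653 -0.1537  0.1706] jawdir 168.5 q6 -1.85 gap 0.0132 F [-0.6 -0.9 -1.8] tilt 0.06
  shift mm before turn [-375.4   54.5    0.7]  turn z deg -0.3  shift if turn first [-375.7   52.9    0.7]
```

>>> move_arm(deltas=[1, -0.03, 0.004, 0, 0, 0, -0.3, 1, -0.05, 0.007, 0, 0, 0, 0, 1, -0.05, 0.007, 0, 0, 0, 0, 1, -0.05, 0.007, 0, 0, 0, 0, 1, -0.05, 0.007, 0, 0, 0, 0, 1, -0.05, 0.007, 0, 0, 0, 0, 1, -0.05, 0.007, 0, 0, 0, 0, 1, -0.046, 0.007, 0, 0, 0, 0, 1, 0, 0, 0.03, 0, 0, 0, 1, 0, 0, 0.03, 0, 0, 0])

```text
clock: 35.58
tcp_pos: [0.4856, 0.2263, 0.1101]
orientation: [0.0, -0.636, 0.772, -0.0]
wrist_force: [1.0, -0.1, -2.7]
finger_gap: 0.0131
```

>>> move_arm(deltas=[1, 0, 0, 0.02, 0, 0, 0, 1, 0, 0, 0.016, 0, 0, 0, 1, 0, 0, 0, 0, 0, 0, 1, 0, 0, 0, 0, 0, 0, 1, 0, 0, 0, 0, 0, 0])

```text
clock: 36.2
tcp_pos: [0.4866, 0.2255, 0.076]
orientation: [0.001, -0.636, 0.772, -0.0]
wrist_force: [-0.3, 0.7, -2.2]
finger_gap: 0.0129
```

```bash
python3 - <<'E'
from T import *
p=shot('wrist','w18.png'); held(p)
go([.4864,.2251,.058],168.8)
E
```

```text
held lid z -0.0079 front x 0.0315 mid y [ 0.     -0.0002  0.0003  0.0001] width [0.0413 0.0415 0.0422 0.0423] yaw slope deg 1.4
t 36.25 tcp [0.4864 0.2255 0.0759] jawdir 169.0 q6 -1.09 gap 0.0127 F [-0.2  0.6 -0.5] tilt 0.1
  shift mm before turn [ 0.4 -0.  17.9]  turn z deg 0.2  shift if turn first [ 0.4 -0.  17.9]
```

View pics/w18.png

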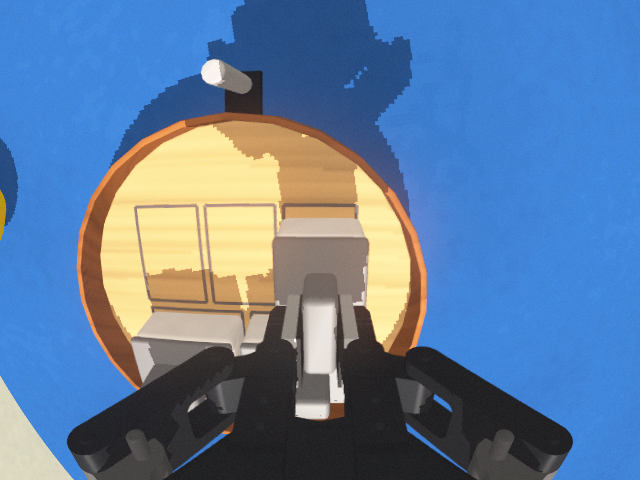

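>>> move_arm(deltas=[1, 0.001, 0, 0.012, 0, 0, 0.2, 1, 0, 0, 0.004, 0, 0, 0, 1, 0, 0, 0, 0, 0, 0, 1, 0, 0, 0, 0, 0, 0, 1, 0, 0, 0, 0, 0, 0])

```text
clock: 36.88
tcp_pos: [0.4856, 0.2244, 0.0591]
orientation: [0.0, -0.635, 0.773, -0.0]
wrist_force: [-0.2, 0.1, -1.3]
finger_gap: 0.0133
```

```bash
python3 - <<'E'
from T import *
p=shot('wrist','w19.png'); held(p)
go([.4864,.2247,.058],168.8)
E
```

```text
held lid z -0.0079 front x 0.0316 mid y [ 0.     -0.0002  0.0004  0.0001] width [0.0414 0.0414 0.0421 0.0423] yaw slope deg 1.5
t 36.92 tcp [0.4856 0.2244 0.0591] jawdir 168.8 q6 -1.09 gap 0.0132 F [-0.1  0.6 -0.1] tilt 0.01
  shift mm before turn [-0.4 -0.7  1.1]  turn z deg -0.0  shift if turn first [-0.4 -0.7  1.1]
```

>>> move_arm(deltas=[1, 0, -0.0005, 0.0015, 0, 0, 0, 1, 0, 0, 0, 0, 0, 0, 1, 0, 0, 0, 0, 0, 0, 0.6, 0, 0, 0, 0, 0, 0, 0.3, 0, 0, 0, 0, 0, 0, 0.3, 0, 0, 0, 0, 0, 0, 0.3, 0, 0, -0.015, 0, 0, 0, 0.3, 0, 0, -0.04, 0, 0, 0, 0.3, 0, 0, -0.04, 0, 0, 0, 0.3, 0, 0, 0, 0, 0, 0])

```text
clock: 38.17
tcp_pos: [0.4887, 0.2251, 0.1572]
orientation: [0.004, -0.635, 0.773, -0.002]
wrist_force: [1.3, -0.5, -1.2]
finger_gap: 0.0295
```

```bash
python3 - <<'E'
from T import *
p=shot('wrist','w20.png'); W=wcloud(p); tins(p,W,amax=30000)
p=shot('top','t20.png'); tins(p); 
go([.652,-.113,.115],5.5)
E
```

```text
conf 0.95 px [312.0, 299.0] bar [0.5078 0.2767] lid [496.2 258.7] [72.  73.1] long dir 145.7 base 0.0253 916
conf 0.88 px [218.0, 297.0] bar [0.576  0.2653] lid [559.5 257.7] [113.7  58.6] long dir 17.6 base 0.0251 927
conf 0.72 px [326.0, 227.0] bar [0.4854 0.2236] lid [485.7 224.9] [63.4 42.4] long dir 78.8 base 0.0252 1122
conf 0.96 px [218.0, 302.0] bar [0.4864 0.2192] lid [485.1 214.5] [54.7 41.8] long dir 80.6 base 0.028 77
conf 0.82 px [360.0, 227.0] bar [ 0.6518 -0.1133] lid [ 652.3 -113.3] [41.8 63.6] long dir 96.4 base 0.0025 85
conf 0.8 px [330.0, 265.0] bar [ 0.5643 -0.0409] lid [564.1 -40.8] [41.5 62.6] long dir 115.2 base 0.0026 81
t 38.38 tcp [0.4853 0.2241 0.1519] jawdir 168.8 q6 -1.09 gap 0.0301 F [-0.1  0.2  0. ] tilt 0.07
  shift mm before turn [ 298.2 -229.1   36.8]  turn z deg -16.7  shift if turn first [ 351.5 -133.6   36.8]
```

View pics/w20.png

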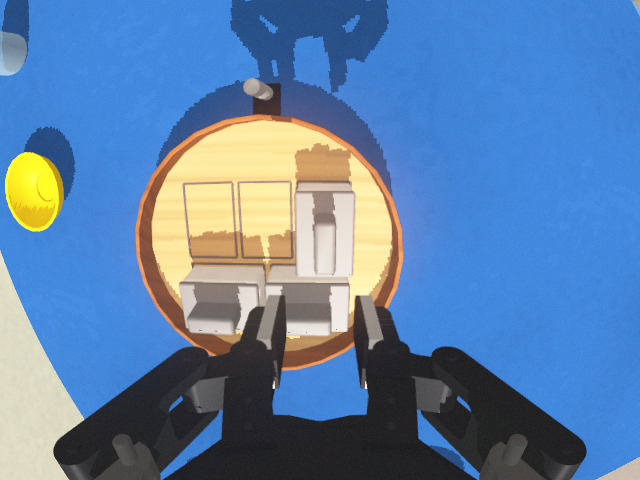

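>>> move_arm(deltas=[0, 0, 0, 0, 0, 0, -8.4, 0, 0, 0, 0, 0, 0, -8.3, 0, 0.03, -0.011, 0, 0, 0, 0, 0, 0.045, -0.017, 0, 0, 0, 0, 0, 0.045, -0.017, 0, 0, 0, 0, 0, 0.045, -0.017, 0, 0, 0, 0, 0, 0.045, -0.017, 0.005, 0, 0, 0, 0, 0.045, -0.017, 0.01, 0, 0, 0, 0, 0.045, -0.017, 0.01, 0, 0, 0, 0, 0.045, -0.017, 0.01, 0, 0, 0])

```text
clock: 39.62
tcp_pos: [0.6479, -0.108, 0.1156]
orientation: [0.0, 0.74, -0.673, -0.001]
wrist_force: [0.9, 0.0, 0.7]
finger_gap: 0.0426
```

>>> move_arm(deltas=[0, 0.006, -0.004, 0, 0, 0, 0, 0, 0, 0, 0, 0, 0, 0, 0, 0, 0, 0, 0, 0, 0, 0, 0, 0, 0, 0, 0, 0])

```text
clock: 40.12
tcp_pos: [0.6526, -0.111, 0.118]
orientation: [-0.0, 0.741, -0.672, 0.0]
wrist_force: [-0.4, 0.5, 0.4]
finger_gap: 0.0425
```

```bash
python3 - <<'E'
from T import *
p=shot('wrist','w21.png'); W=wcloud(p); tins(p,W,amax=30000)
p=shot('top','t21.png'); tins(p); 
go([.652,-.113,.03],5.7)
E
```

```text
conf 0.96 px [321.0, 235.0] bar [ 0.652  -0.1144] lid [ 652.  -112.9] [41.3 63.8] long dir 96.2 base -0.0007 1345
conf 0.58 px [428.0, 312.0] bar [ 0.5696 -0.0553] lid [577.5 -77. ] [ 29.9 132.9] long dir 125.9 base -0.0011 283
conf 0.93 px [196.0, 294.0] bar [0.5108 0.2784] lid [510.5 275.5] [48.  62.4] long dir 169.0 base 0.0278 97
conf 0.8 px [203.0, 262.0] bar [0.5786 0.2658] lid [578.8 266.4] [42.8 63.9] long dir 168.8 base 0.0274 99
conf 0.61 px [217.0, 300.0] bar [0.4868 0.2242] lid [486.5 223.9] [63.  41.7] long dir 78.8 base 0.0282 94
t 40.33 tcp [ 0.6529 -0.1117  0.1179] jawdir -174.5 q6 -1.96 gap 0.0427 F [-0.7 -0.1 -0.5] tilt 0.03
  shift mm before turn [ 1.2  1.  87.9]  turn z deg -0.2  shift if turn first [ 1.2  1.  87.9]
```

>>> move_arm(deltas=[0, 0.001, 0.001, 0.03, 0, 0, -0.3, 0, 0, 0, 0.03, 0, 0, 0, 0, 0, 0, 0.018, 0, 0, 0, 0, 0, 0, 0.01, 0, 0, 0, 0, 0, 0, 0, 0, 0, 0, 0.6, 0, 0, 0, 0, 0, 0, 1, 0, 0, 0, 0, 0, 0, 1, 0, 0, 0, 0, 0, 0, 1, 0, 0, 0, 0, 0, 0], squeeze=40)

```text
clock: 41.45
tcp_pos: [0.6527, -0.1137, 0.0306]
orientation: [-0.0, 0.742, -0.671, 0.001]
wrist_force: [-0.2, -0.0, 4.8]
finger_gap: 0.0131
```

>>> move_arm(deltas=[1, 0, 0, -0.02, 0, 0, 0, 1, 0, 0, -0.04, 0, 0, 0, 1, 0, 0, -0.04, 0, 0, 0, 1, 0, 0, -0.04, 0, 0, 0, 1, 0, 0, 0, 0, 0, 8.5, 1, 0, 0, 0, 0, 0, 8.5, 1, 0, 0, 0, 0, 0, 0])

```text
clock: 42.32
tcp_pos: [0.6515, -0.1133, 0.1688]
orientation: [-0.0, -0.635, 0.772, 0.001]
wrist_force: [-0.3, 0.6, -2.1]
finger_gap: 0.0135
```

```bash
python3 - <<'E'
from T import *
p=shot('wrist','w22.png'); held(p)
go([.5792,.2067,.17],168.8)
E
```

```text
held lid z -0.009 front x 0.031 mid y [0.0002 0.0001 0.0002 0.0002] width [0.041  0.0425 0.0423 0.0418] yaw slope deg 0.1
t 42.38 tcp [ 0.6515 -0.1133  0.1688] jawdir 168.9 q6 -1.67 gap 0.0134 F [ 0.2  0.4 -1.9] tilt 0.08
  shift mm before turn [-300.2  132.4   -1. ]  turn z deg 0.1  shift if turn first [-299.8  133.1   -1. ]
```

>>> move_arm(deltas=[1, -0.029, 0.013, 0, 0, 0, 0.1, 1, -0.045, 0.02, 0, 0, 0, 0, 1, -0.045, 0.02, 0, 0, 0, 0, 1, -0.045, 0.02, 0, 0, 0, 0, 1, -0.045, 0.02, 0, 0, 0, 0, 1, -0.045, 0.02, 0, 0, 0, 0, 1, -0.045, 0.02, 0, 0, 0, 0, 1, 0, 0, 0.03, 0, 0, 0, 1, 0, 0, 0.03, 0, 0, 0, 1, 0, 0, 0.02, 0, 0, 0])

```text
clock: 43.62
tcp_pos: [0.579, 0.206, 0.0875]
orientation: [-0.001, -0.635, 0.772, 0.001]
wrist_force: [0.4, 0.2, -1.9]
finger_gap: 0.0131
```

>>> move_arm(deltas=[1, 0, 0, 0.016, 0, 0, 0, 1, 0, 0, 0, 0, 0, 0, 1, 0, 0, 0, 0, 0, 0, 1, 0, 0, 0, 0, 0, 0])

```text
clock: 44.12
tcp_pos: [0.5811, 0.206, 0.0747]
orientation: [0.001, -0.634, 0.773, -0.0]
wrist_force: [0.5, -0.1, -1.7]
finger_gap: 0.0133
```

```bash
python3 - <<'E'
from T import *
p=shot('wrist','w23.png'); held(p)
go([.5790,.2060,.057],168.8)
E
```

```text
held lid z -0.009 front x 0.031 mid y [ 0. -0. -0.  0.] width [0.041  0.0424 0.0424 0.0419] yaw slope deg 0.1
t 44.17 tcp [0.581  0.2059 0.0746] jawdir 168.7 q6 -1.16 gap 0.013 F [ 0.2  0.3 -1.8] tilt 0.11
  shift mm before turn [ 0.4  2.  17.6]  turn z deg -0.1  shift if turn first [ 0.4  2.  17.6]
```

View pics/w23.png

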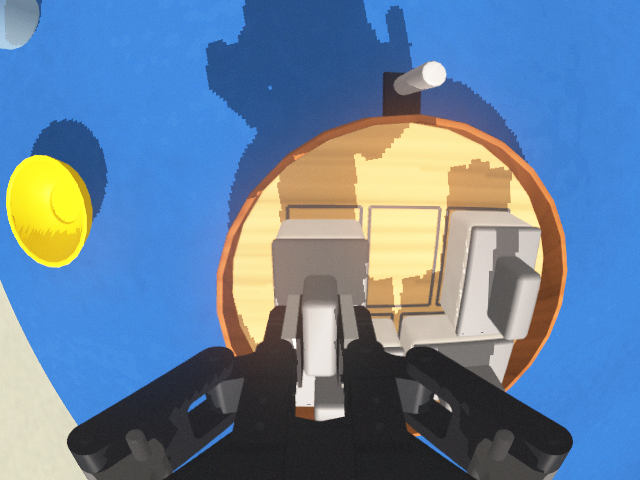

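>>> move_arm(deltas=[1, 0, 0.001, 0.012, 0, 0, -0.1, 1, 0, 0, 0.004, 0, 0, 0, 1, 0, 0, 0, 0, 0, 0, 1, 0, 0, 0, 0, 0, 0, 1, 0, 0, 0, 0, 0, 0])

```text
clock: 44.8
tcp_pos: [0.5792, 0.206, 0.0574]
orientation: [-0.0, -0.635, 0.773, 0.0]
wrist_force: [-0.1, 1.0, -2.1]
finger_gap: 0.0131
```

```bash
python3 - <<'E'
from T import *
p=shot('wrist','w24.png'); held(p)
go([.5790,.2060,.057],168.8)
E
```

```text
held lid z -0.0089 front x 0.0311 mid y [ 0.0001 -0.      0.0001  0.0002] width [0.0409 0.0423 0.0424 0.042 ] yaw slope deg 0.4
t 44.85 tcp [0.5792 0.2061 0.0574] jawdir 168.8 q6 -1.16 gap 0.013 F [-0.  -0.6 -2.4] tilt 0.01
  shift mm before turn [0.1 0.2 0.4]  turn z deg -0.0  shift if turn first [0.1 0.2 0.4]
```

>>> move_arm(deltas=[1, 0, 0, 0.001, 0, 0, 0, 1, 0, 0, 0, 0, 0, 0, 1, 0, 0, 0, 0, 0, 0, 0.6, 0, 0, 0, 0, 0, 0, 0.3, 0, 0, 0, 0, 0, 0, 0.3, 0, 0, 0, 0, 0, 0, 0.3, 0, 0, -0.015, 0, 0, 0, 0.3, 0, 0, -0.04, 0, 0, 0, 0.3, 0, 0, -0.04, 0, 0, 0, 0.3, 0, 0, 0, 0, 0, 0])

```text
clock: 46.1
tcp_pos: [0.5821, 0.2067, 0.1568]
orientation: [0.004, -0.635, 0.773, -0.002]
wrist_force: [-0.0, -0.2, -0.9]
finger_gap: 0.0298
```

```bash
python3 - <<'E'
from T import *
p=shot('wrist','w25.png'); W=wcloud(p); tins(p,W,amax=30000)
p=shot('top','t25.png'); tins(p); 
go([.564,-.0407,.115],25.2)
E
```

```text
conf 0.85 px [422.0, 300.0] bar [0.5111 0.2777] lid [526.4 265.5] [ 60.3 117.2] long dir 142.5 base 0.0252 918
conf 0.84 px [323.0, 231.0] bar [0.5789 0.2057] lid [579.2 207.4] [63.9 42.4] long dir 78.8 base 0.0252 1118
conf 0.81 px [333.0, 301.0] bar [0.5816 0.2609] lid [584.7 241.6] [73.1 73.5] long dir 104.2 base 0.0253 727
conf 0.69 px [450.0, 229.0] bar [0.4872 0.2234] lid [486.2 225.1] [64.2 42.7] long dir 78.2 base 0.0252 1048
conf 0.29 px [49.0, 24.0] bar [ 0.7711 -0.0159] lid [772.3 -17.9] [43.5 43.8] long dir 170.3 base 0.0211 1364
conf 0.91 px [228.0, 262.0] bar [0.5786 0.2018] lid [578.2 198.3] [48.1 41.7] long dir 78.3 base 0.0268 70
conf 0.88 px [330.0, 264.0] bar [ 0.5639 -0.0403] lid [563.7 -41.1] [40.6 62.8] long dir 115.1 base 0.0014 87
conf 0.75 px [219.0, 303.0] bar [0.4869 0.2243] lid [486.7 224. ] [64.4 41.5] long dir 79.2 base 0.0276 98
t 46.3 tcp [0.5786 0.2059 0.1508] jawdir 168.8 q6 -1.16 gap 0.0299 F [-0.2  0.1 -0.1] tilt 0.08
  shift mm before turn [244.7 -33.8  35.9]  turn z deg -36.4  shift if turn first [216.9 118.1  35.9]
```

View pics/w25.png

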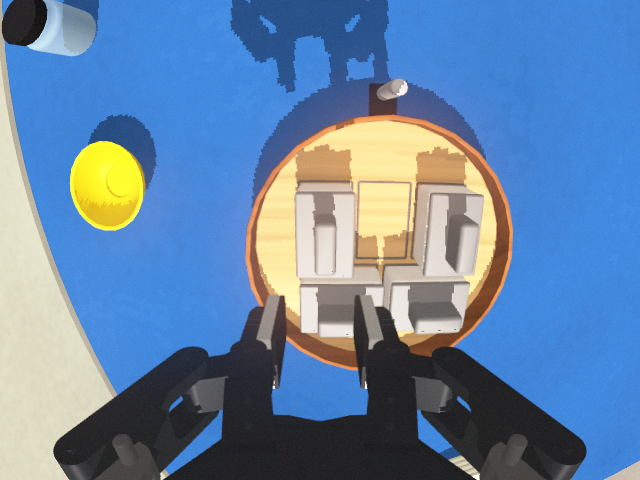

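>>> move_arm(deltas=[0, 0, 0, 0, 0, 0, -9.1, 0, 0, 0, 0, 0, 0, -9.1, 0, 0, 0, 0, 0, 0, -9.1, 0, 0, 0, 0, 0, 0, -9.1, 0, 0.027, 0.014, 0, 0, 0, 0, 0, 0.038, 0.021, 0, 0, 0, 0, 0, 0.038, 0.021, 0.005, 0, 0, 0, 0, 0.038, 0.021, 0.01, 0, 0, 0, 0, 0.038, 0.021, 0.01, 0, 0, 0, 0, 0.038, 0.02, 0.01, 0, 0, 0])

```text
clock: 47.55
tcp_pos: [0.5635, -0.0417, 0.1149]
orientation: [0.0, 0.844, -0.536, -0.001]
wrist_force: [0.7, -0.9, -0.6]
finger_gap: 0.043
```

>>> move_arm(deltas=[0, 0, 0, 0, 0, 0, 0, 0, 0, 0, 0, 0, 0, 0, 0, 0, 0, 0, 0, 0, 0, 0, 0, 0, 0, 0, 0, 0])

```text
clock: 48.05
tcp_pos: [0.5649, -0.0395, 0.1167]
orientation: [-0.0, 0.845, -0.535, 0.0]
wrist_force: [-0.4, -0.4, -0.7]
finger_gap: 0.0428
```

```bash
python3 - <<'E'
from T import *
p=shot('wrist','w26.png'); W=wcloud(p); tins(p,W,amax=30000)
p=shot('top','t26.png'); tins(p); 
go([.564,-.0407,.03],25.2)
E
```

```text
conf 0.78 px [324.0, 239.0] bar [ 0.5644 -0.0413] lid [563.7 -40.6] [42.2 64. ] long dir 115.1 base -0.0007 1331
conf 0.69 px [189.0, 442.0] bar [0.5936 0.194 ] lid [586.8 106.2] [278.4  30.7] long dir 88.5 base -0.0022 429
conf 0.69 px [164.0, 470.0] bar [0.605  0.2189] lid [603.3 138.5] [343.6   9. ] long dir 87.7 base -0.0026 34
conf 0.34 px [207.0, 412.0] bar [ 0.6016 -0.0097] lid [599.5 -11.1] [15.2  3.2] long dir 47.6 base 0.1175 19
conf 0.96 px [203.0, 263.0] bar [0.5787 0.266 ] lid [578.8 265. ] [46.2 64.6] long dir 163.7 base 0.0272 98
conf 0.91 px [219.0, 301.0] bar [0.4868 0.2243] lid [486.4 223.6] [63.1 42. ] long dir 78.6 base 0.0276 96
conf 0.62 px [197.0, 291.0] bar [0.5108 0.2781] lid [511.6 277.8] [41.7 62.3] long dir 169.6 base 0.0278 99
conf 0.58 px [223.0, 262.0] bar [0.5796 0.2057] lid [579.6 206.3] [64.5 41.4] long dir 78.6 base 0.0276 96
t 48.25 tcp [ 0.5649 -0.04    0.1167] jawdir -154.8 q6 -2.22 gap 0.043 F [ 0.2 -0.1 -1. ] tilt 0.02
  shift mm before turn [ 0.2  1.1 86.7]  turn z deg 0.0  shift if turn first [ 0.2  1.1 86.7]
```

>>> move_arm(deltas=[0, 0, 0.001, 0.03, 0, 0, 0, 0, 0, 0, 0.03, 0, 0, 0, 0, 0, 0, 0.017, 0, 0, 0, 0, 0, 0, 0.01, 0, 0, 0, 0, 0, 0, 0, 0, 0, 0, 0.6, 0, 0, 0, 0, 0, 0, 1, 0, 0, 0, 0, 0, 0, 1, 0, 0, 0, 0, 0, 0, 1, 0, 0, 0, 0, 0, 0], squeeze=40)

```text
clock: 49.38
tcp_pos: [0.5645, -0.0412, 0.0303]
orientation: [-0.0, 0.844, -0.536, 0.001]
wrist_force: [-0.9, -0.2, 5.4]
finger_gap: 0.0134
```

>>> move_arm(deltas=[1, 0, 0, -0.02, 0, 0, 0, 1, 0, 0, -0.04, 0, 0, 0, 1, 0, 0, -0.04, 0, 0, 0, 1, 0, 0, -0.04, 0, 0, 0, 1, 0, 0, 0, 0, 0, 9.1, 1, 0, 0, 0, 0, 0, 9.1, 1, 0, 0, 0, 0, 0, 9.1, 1, 0, 0, 0, 0, 0, 9.1, 1, 0, 0, 0, 0, 0, 0])

```text
clock: 50.5
tcp_pos: [0.5635, -0.0409, 0.169]
orientation: [-0.0, -0.635, 0.772, 0.0]
wrist_force: [-0.6, -0.8, -1.3]
finger_gap: 0.0137
```

```bash
python3 - <<'E'
from T import *
p=shot('wrist','w27.png'); held(p)
go([.5328,.2159,.17],168.8)
E
```

```text
held lid z -0.0091 front x 0.0305 mid y [0.0002 0.0002 0.0002 0.0003] width [0.0408 0.0425 0.0423 0.0419] yaw slope deg 0.6
t 50.55 tcp [ 0.5635 -0.0409  0.1691] jawdir 168.9 q6 -1.59 gap 0.0131 F [ 0.1 -0.1 -0.9] tilt 0.05
  shift mm before turn [-246.1   79.4   -0.8]  turn z deg 0.1  shift if turn first [-245.9   80.    -0.8]
```

>>> move_arm(deltas=[1, -0.025, 0.008, 0, 0, 0, 0.1, 1, -0.044, 0.0144, 0, 0, 0, 0, 1, -0.044, 0.0144, 0, 0, 0, 0, 1, -0.044, 0.0144, 0, 0, 0, 0, 1, -0.044, 0.0144, 0, 0, 0, 0, 1, -0.044, 0.0144, 0, 0, 0, 0, 1, 0, 0, 0.03, 0, 0, 0, 1, 0, 0, 0, 0, 0, 0, 1, 0, 0, 0, 0, 0, 0, 1, 0, 0, 0, 0, 0, 0])

```text
clock: 51.8
tcp_pos: [0.5344, 0.2145, 0.1407]
orientation: [0.001, -0.634, 0.774, -0.0]
wrist_force: [0.8, 0.3, -0.3]
finger_gap: 0.0132
```

```bash
python3 - <<'E'
from T import *
p=shot('wrist','w28.png'); held(p)
go([.5326,.2147,.057],168.8)
E
```

```text
held lid z -0.0092 front x 0.0304 mid y [0.0001 0.0001 0.0001 0.    ] width [0.041  0.0426 0.0423 0.0419] yaw slope deg -0.3
t 51.85 tcp [0.5343 0.2145 0.1406] jawdir 168.6 q6 -1.13 gap 0.0133 F [-0.3 -0.4 -1.3] tilt 0.1
  shift mm before turn [ 0.2  1.9 83.6]  turn z deg -0.2  shift if turn first [ 0.2  1.9 83.6]
```

View pics/w28.png

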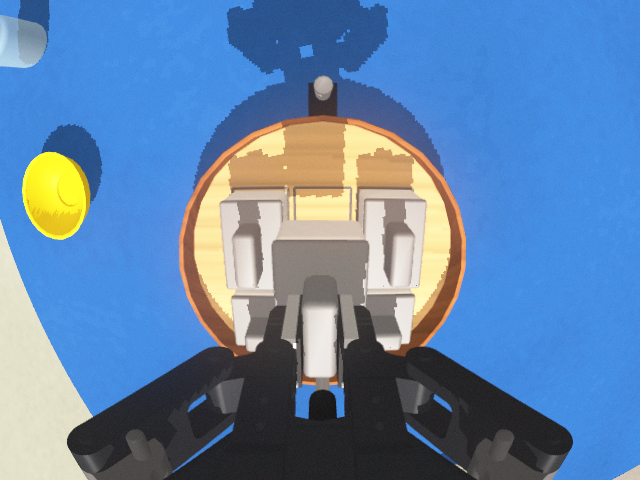

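>>> move_arm(deltas=[1, 0, 0.001, 0.02, 0, 0, -0.2, 1, 0, 0, 0.018, 0, 0, 0, 1, 0, 0, 0, 0, 0, 0, 1, 0, 0, 0, 0, 0, 0, 1, 0, 0, 0, 0, 0, 0, 1, 0, 0, 0, 0, 0, 0])

```text
clock: 52.6
tcp_pos: [0.533, 0.2153, 0.1023]
orientation: [0.001, -0.635, 0.772, -0.0]
wrist_force: [0.8, -0.1, -1.2]
finger_gap: 0.0132
```

```bash
python3 - <<'E'
from T import *
p=shot('wrist','w29.png'); held(p); r=shot('wrist')
go([.5326,.2147,.057],168.8)
E
```

```text
held lid z -0.0093 front x 0.0305 mid y [-0.     -0.0001 -0.      0.    ] width [0.0407 0.0426 0.0422 0.0419] yaw slope deg 0.4
t 52.7 tcp [0.5327 0.2153 0.1019] jawdir 168.9 q6 -1.13 gap 0.0134 F [-0.2 -0.6 -0.6] tilt 0.04
  shift mm before turn [ 0.6  0.  44.9]  turn z deg 0.1  shift if turn first [ 0.6  0.  44.9]
```

View pics/w29.png

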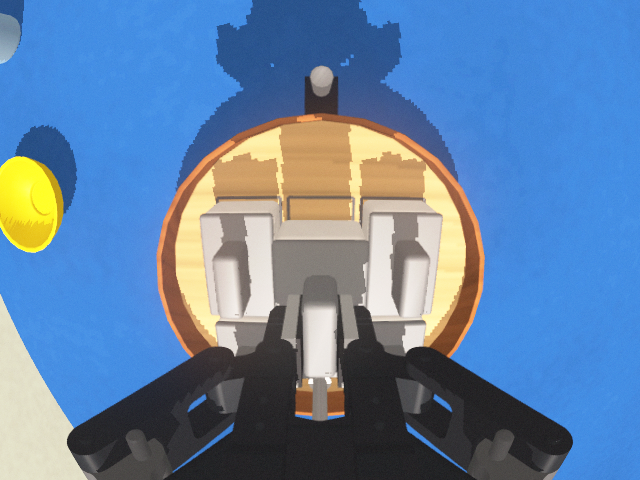

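>>> move_arm(deltas=[1, 0.0005, 0, 0.015, 0, 0, 0, 1, 0, 0, 0.012, 0, 0, 0, 1, 0, 0, 0.01, 0, 0, 0, 1, 0, 0, 0.005, 0, 0, 0, 1, 0, 0, 0.001, 0, 0, 0, 1, 0, 0, 0, 0, 0, 0, 1, 0, 0, 0, 0, 0, 0, 1, 0, 0, 0, 0, 0, 0])

```text
clock: 53.7
tcp_pos: [0.5327, 0.2148, 0.0589]
orientation: [0.0, -0.635, 0.772, -0.0]
wrist_force: [-0.7, 0.1, -1.9]
finger_gap: 0.013
```

```bash
python3 - <<'E'
from T import *
go([.5326,.2147,.057],168.8)
p=shot('wrist','w30.png'); held(p)
E
```

```text
t 53.7 tcp [0.5327 0.2148 0.0589] jawdir 168.9 q6 -1.13 gap 0.013 F [-0.7  0.1 -1.9] tilt 0.04
  shift mm before turn [0.1 0.  1.9]  turn z deg 0.1  shift if turn first [0.1 0.  1.9]
held lid z -0.0088 front x 0.0305 mid y [-0.     -0.0001  0.      0.    ] width [0.0698 0.0697 0.0699 0.0699] yaw slope deg 0.7
```

>>> move_arm(deltas=[1, 0, 0, 0.0022, 0, 0, 0, 1, 0, 0, 0, 0, 0, 0, 1, 0, 0, 0, 0, 0, 0, 0.6, 0, 0, 0, 0, 0, 0, 0.35, 0, 0, 0, 0, 0, 0, 0.35, 0, 0, 0, 0, 0, 0, 0.35, 0, 0, -0.015, 0, 0, 0, 0.35, 0, 0, -0.04, 0, 0, 0, 0.35, 0, 0, -0.04, 0, 0, 0, 0.35, 0, 0, -0.05, 0, 0, 0])

```text
clock: 55.0
tcp_pos: [0.5319, 0.2146, 0.2031]
orientation: [-0.0, -0.635, 0.772, 0.0]
wrist_force: [0.8, 0.5, 0.5]
finger_gap: 0.0277
```

>>> move_arm(deltas=[0, 0, 0, -0.05, 0, 0, 0, 0, 0, 0, 0, 0, 0, 0, 0, 0, 0, 0, 0, 0, 0, 0, 0, 0, 0, 0, 0, 0])

```text
clock: 55.5
tcp_pos: [0.5315, 0.2145, 0.2501]
orientation: [-0.001, -0.635, 0.772, 0.001]
wrist_force: [0.2, -0.1, 0.4]
finger_gap: 0.0425
```

```bash
python3 - <<'E'
from T import *
p=shot('wrist','w31.png'); W=wcloud(p); tins(p,W,amax=30000)
for k in T: print(k,T[k].round(4))
p=shot('top','t31.png'); tins(p)
V=W.reshape(-1,3)
Q=V[(np.hypot(V[:,0]-.5554,V[:,1]-.3255)<.03)&(V[:,2]>.126)&(V[:,2]<.137)]; print('crank top wrist',Q.mean(0),len(Q))
go([.5554,.3255,.2],78.7)
E
```

```text
conf 0.97 px [270.0, 207.0] bar [0.5782 0.2066] lid [579.2 207.4] [64.1 42.5] long dir 78.9 base 0.0252 620
conf 0.93 px [284.0, 266.0] bar [0.5774 0.2663] lid [577.6 263.7] [48.6 63.9] long dir 169.3 base 0.0253 572
conf 0.89 px [369.0, 206.0] bar [0.4863 0.2241] lid [485.6 224.9] [63.8 42.4] long dir 78.6 base 0.0253 616
conf 0.61 px [351.0, 260.0] bar [0.5102 0.2786] lid [509.2 276.1] [48.9 63.8] long dir 168.7 base 0.0254 574
conf 0.6 px [296.0, 212.0] bar [0.5543 0.3214] lid [534.3 272.3] [131.2  49.6] long dir 83.8 base 0.0359 650
conf 0.58 px [318.0, 209.0] bar [0.5326 0.2151] lid [532.9 216.6] [63.9 41.8] long dir 79.7 base 0.0252 603
along0 [0.5102 0.2796]
along1 [0.578  0.2661]
across0 [0.4866 0.2251]
across1 [0.5327 0.2159]
across2 [0.5789 0.2067]
conf 0.91 px [216.0, 300.0] bar [0.4867 0.2239] lid [486.9 223.9] [63.6 40.9] long dir 79.4 base 0.0277 96
conf 0.87 px [222.0, 261.0] bar [0.5797 0.206 ] lid [579.9 206.7] [63.9 41.5] long dir 79.0 base 0.0274 95
conf 0.74 px [224.0, 280.0] bar [0.5331 0.215 ] lid [532.9 215.3] [63.4 41.7] long dir 79.9 base 0.028 95
conf 0.49 px [203.0, 298.0] bar [0.5032 0.2114] lid [502.6 211.5] [ 2.1 12.4] long dir 151.0 base 0.1389 5
conf 0.44 px [210.0, 260.0] bar [0.5653 0.1924] lid [553.5 192.1] [49.2 15.3] long dir 19.4 base 0.2479 13
crank top wrist [0.55503442 0.32518886 0.13004823] 331
t 55.7 tcp [0.5319 0.2145 0.2503] jawdir 168.9 q6 -1.13 gap 0.0429 F [-0.1 -0.1  0.7] tilt 0.11
  shift mm before turn [-113.5   -1.7   50.2]  turn z deg -89.8  shift if turn first [   1.4 -113.5   50.2]
```

View pics/w31.png

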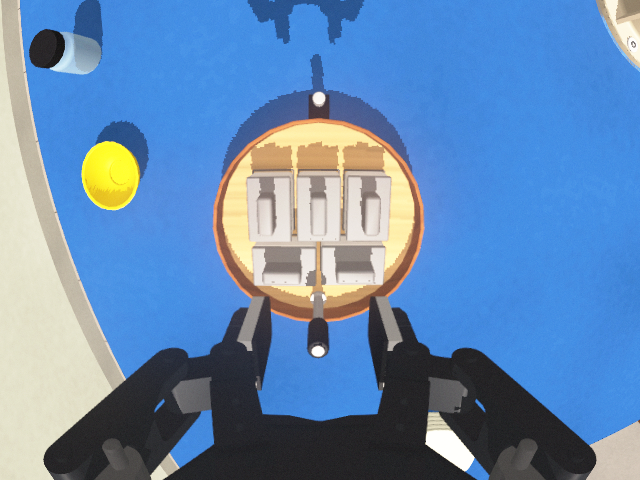

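>>> move_arm(deltas=[0, -0.03, 0, 0, 0, 0, 0, 0, -0.045, -0.001, 0.02, 0, 0, 0, 0, -0.038, 0, 0.04, 0, 0, 0, 0, 0, 0, 0.02, 0, 0, 0, 0, 0, 0, 0, 0, 0, 0, 0, 0, 0, 0, 0, 0, 0, 0, 0, 0, 0, 0, 0, 0])

```text
clock: 56.58
tcp_pos: [0.556, 0.3252, 0.173]
orientation: [0.001, -0.635, 0.773, -0.0]
wrist_force: [0.3, -0.4, -0.1]
finger_gap: 0.0427
```

```bash
python3 - <<'E'
from T import *
p=shot('wrist','w32.png')
go([.5552,.3255,.084],168.8)
V=wcloud(p).reshape(-1,3)
Q=V[(np.hypot(V[:,0]-.5554,V[:,1]-.3255)<.03)&(V[:,2]>.126)&(V[:,2]<.137)]; print('crank top wrist',Q.mean(0),len(Q))
E
```

```text
t 56.62 tcp [0.556  0.3252 0.1729] jawdir 168.8 q6 -0.97 gap 0.0428 F [0.1 0.2 0.1] tilt 0.15
  shift mm before turn [-0.   1.  88.9]  turn z deg 0.0  shift if turn first [-0.   1.  88.9]
crank top wrist [0.55497634 0.32591935 0.13012565] 850
```

View pics/w32.png

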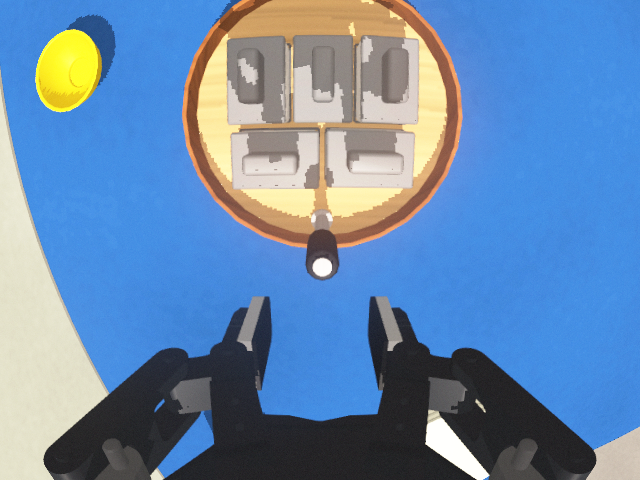

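>>> move_arm(deltas=[0, 0, 0.0007, 0.03, 0, 0, 0, 0, 0, 0, 0.03, 0, 0, 0, 0, 0, 0, 0.02, 0, 0, 0, 0, 0, 0, 0.008, 0, 0, 0, 0, 0, 0, 0, 0, 0, 0, 0, 0, 0, 0, 0, 0, 0, 0, 0, 0, 0, 0, 0, 0, 0, 0, 0, 0, 0, 0, 0])

```text
clock: 57.62
tcp_pos: [0.5548, 0.3257, 0.084]
orientation: [0.001, -0.635, 0.772, -0.0]
wrist_force: [0.2, 0.4, 0.1]
finger_gap: 0.0427
```

```bash
python3 - <<'E'
from T import *
p=shot('wrist','w33.png'); shot('scene','s33.png')
go([.5552,.3255,.084],168.8)
E
```

```text
t 57.73 tcp [0.5546 0.3256 0.0836] jawdir 168.9 q6 -0.97 gap 0.043 F [-0.6  0.4 -1.4] tilt 0.03
  shift mm before turn [-0.  -0.6 -0.4]  turn z deg 0.1  shift if turn first [-0.  -0.6 -0.4]
```

View pics/w33.png

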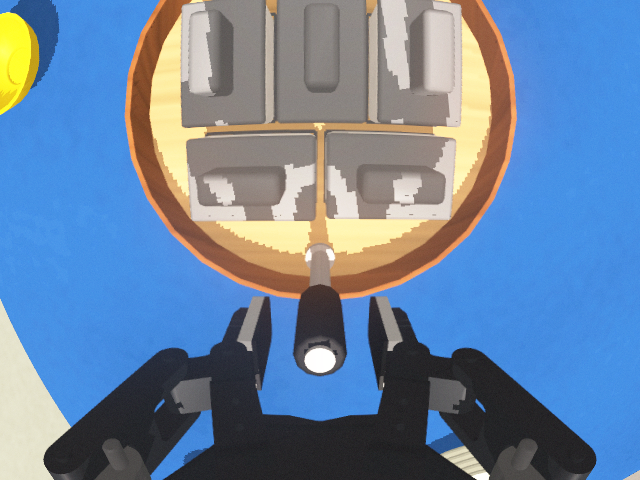

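View pics/s33.png

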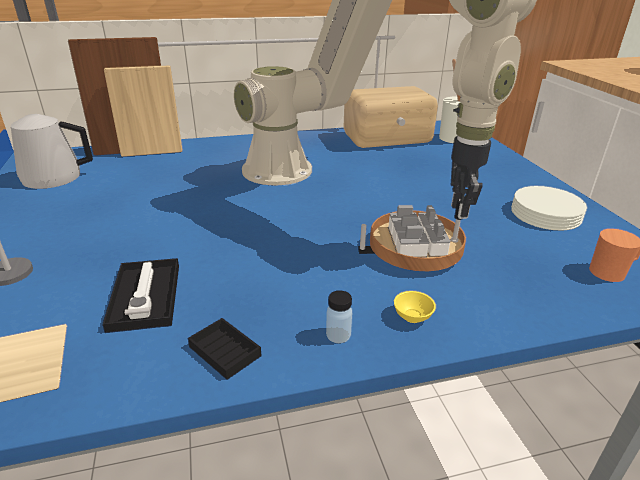

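>>> move_arm(deltas=[0.4, 0, 0, 0, 0, 0, 0, 0.8, 0, 0, 0, 0, 0, 0, 1, 0, 0, 0, 0, 0, 0, 1, 0, 0, 0, 0, 0, 0, 1, 0, 0, 0, 0, 0, 0], squeeze=30)

```text
clock: 58.35
tcp_pos: [0.5546, 0.3255, 0.0835]
orientation: [0.0, -0.635, 0.772, -0.0]
wrist_force: [0.3, -1.8, 1.7]
finger_gap: 0.0191
```

```bash
cat >> T.py <<'E'
ST=np.array([.5552,.3256]); PH0=78.75; A0=ST-.09*np.array([np.cos(np.radians(PH0)),np.sin(np.radians(PH0))])
def circ(t0,steps,corr=True):
    """rows in tool axes mm for turning by the given steps (deg) from commanded t0"""
    m=toolR().as_matrix(); m2=np.array([[np.cos(np.radians(258.8)),np.sin(np.radians(258.8))],[np.cos(np.radians(168.8)),np.sin(np.radians(168.8))]])
    st=env.get_state(); P=st['tcp_pos'][:2]
    d=P-A0; print('t',round(st['clock'],2),'angle turned (meas)',round((np.degrees(np.arctan2(d[1],d[0]))-PH0)%360,2),'radius',round(np.hypot(*d)*1000,1),'z',st['tcp_pos'][2].round(4),'F',st['wrist_force'].round(1),'gap',round(st['finger_gap'],4),'jaw',round(yaw(),2))
    f=lambda t:A0+.09*np.array([np.cos(np.radians(PH0+t)),np.sin(np.radians(PH0+t))])
    t=t0
    for s in steps:
        q=m2@(f(t+s)-f(t))*1000; t+=s; print(round(t,1),q.round(1))
E
python3 - <<'E'
from T import *
go([.5552,.3255,.084],168.8); print(A0)
circ(0,[3,5]+[7.5]*8)
E
```

```text
t 58.35 tcp [0.5546 0.3255 0.0835] jawdir 168.9 q6 -0.97 gap 0.0191 F [ 0.3 -1.8  1.7] tilt 0.02
  shift mm before turn [-0.1 -0.6 -0.5]  turn z deg 0.1  shift if turn first [-0.1 -0.6 -0.5]
[0.53764187 0.23732932]
t 58.35 angle turned (meas) 0.35 radius 89.8 z 0.0835 F [ 0.3 -1.8  1.7] gap 0.0191 jaw 168.87
3 [0.1 4.7]
8 [0.7 7.8]
15.5 [ 2.4 11.5]
23.0 [ 3.9 11.1]
30.5 [ 5.3 10.5]
38.0 [6.6 9.7]
45.5 [7.8 8.8]
53.0 [8.9 7.7]
60.5 [9.8 6.5]
68.0 [10.6  5.1]
```

>>> move_arm(deltas=[1, 0.0001, 0.0047, 0, 0, 0, 0, 1, 0.0007, 0.0078, 0, 0, 0, 0, 1, 0.0024, 0.0115, 0, 0, 0, 0, 1, 0.0039, 0.0111, 0, 0, 0, 0, 1, 0.0053, 0.0105, 0, 0, 0, 0, 1, 0.0066, 0.0097, 0, 0, 0, 0, 1, 0.0078, 0.0088, 0, 0, 0, 0, 1, 0.0089, 0.0077, 0, 0, 0, 0, 1, 0.0098, 0.0065, 0, 0, 0, 0, 1, 0.0106, 0.0051, 0, 0, 0, 0])

```text
clock: 59.6
tcp_pos: [0.4614, 0.2863, 0.0834]
orientation: [0.0, -0.635, 0.772, 0.0]
wrist_force: [5.4, 0.3, -1.6]
finger_gap: 0.0189
```

```bash
python3 - <<'E'
from T import *
p=shot('wrist','w34.png'); shot('top','t34.png')
circ(68,[7.5]*10)
E
```

```text
t 59.7 angle turned (meas) 69.62 radius 90.6 z 0.0834 F [ 1.6 -3.9  4.4] gap 0.0193 jaw 168.83
75.5 [11.2  3.7]
83.0 [11.6  2.2]
90.5 [11.8  0.7]
98.0 [11.7 -0.9]
105.5 [11.5 -2.4]
113.0 [11.1 -3.9]
120.5 [10.5 -5.3]
128.0 [ 9.7 -6.6]
135.5 [ 8.8 -7.8]
143.0 [ 7.7 -8.9]
```

View pics/w34.png

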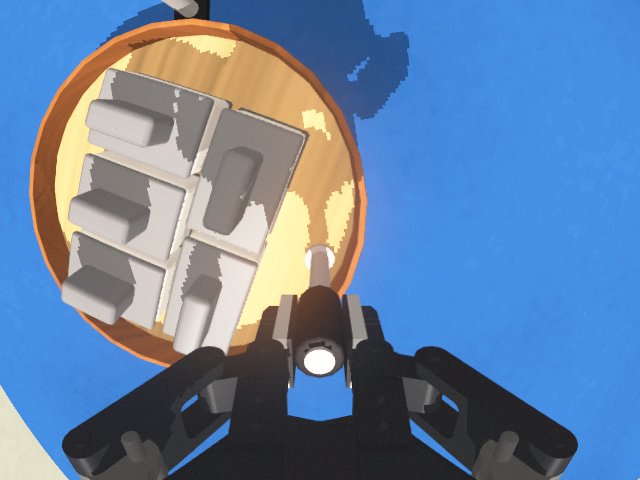

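>>> move_arm(deltas=[1, 0.0112, 0.0037, 0, 0, 0, 0, 1, 0.0116, 0.0022, 0, 0, 0, 0, 1, 0.0118, 0.0007, 0, 0, 0, 0, 1, 0.0117, -0.0009, 0, 0, 0, 0, 1, 0.0115, -0.0024, 0, 0, 0, 0, 1, 0.0111, -0.0039, 0, 0, 0, 0, 1, 0.0105, -0.0053, 0, 0, 0, 0, 1, 0.0097, -0.0066, 0, 0, 0, 0, 1, 0.0088, -0.0078, 0, 0, 0, 0, 1, 0.0077, -0.0089, 0, 0, 0, 0])

```text
clock: 60.95
tcp_pos: [0.4702, 0.1767, 0.0834]
orientation: [-0.0, -0.635, 0.772, 0.0]
wrist_force: [0.8, 5.4, 5.1]
finger_gap: 0.0188
```

```bash
python3 - <<'E'
from T import *
p=shot('wrist','w35.png')
circ(143,[7.5]*10)
E
```

```text
t 61.0 angle turned (meas) 144.28 radius 90.6 z 0.0834 F [0.1 1.3 5.6] gap 0.0193 jaw 168.81
150.5 [ 6.5 -9.8]
158.0 [  5.1 -10.6]
165.5 [  3.7 -11.2]
173.0 [  2.2 -11.6]
180.5 [  0.7 -11.8]
188.0 [ -0.9 -11.7]
195.5 [ -2.4 -11.5]
203.0 [ -3.9 -11.1]
210.5 [ -5.3 -10.5]
218.0 [-6.6 -9.7]
```

View pics/w35.png

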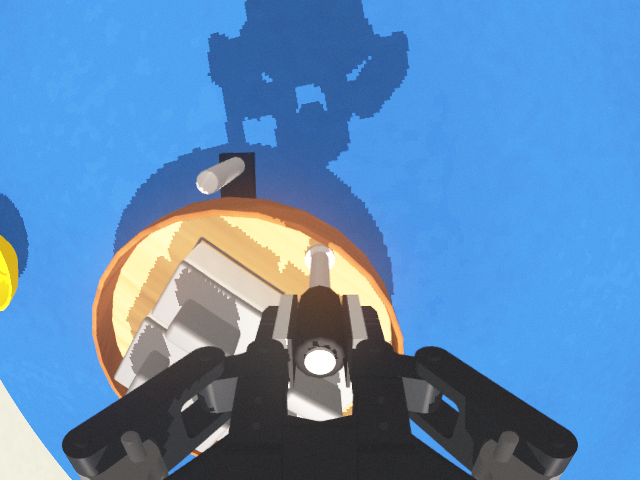

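>>> move_arm(deltas=[1, 0.0065, -0.0098, 0, 0, 0, 0, 1, 0.0051, -0.0106, 0, 0, 0, 0, 1, 0.0037, -0.0112, 0, 0, 0, 0, 1, 0.0022, -0.0116, 0, 0, 0, 0, 1, 0.0007, -0.0118, 0, 0, 0, 0, 1, -0.0009, -0.0117, 0, 0, 0, 0, 1, -0.0024, -0.0115, 0, 0, 0, 0, 1, -0.0039, -0.0111, 0, 0, 0, 0, 1, -0.0053, -0.0105, 0, 0, 0, 0, 1, -0.0066, -0.0097, 0, 0, 0, 0])

```text
clock: 62.25
tcp_pos: [0.5765, 0.1563, 0.0834]
orientation: [-0.002, -0.635, 0.772, 0.0]
wrist_force: [-4.0, 1.2, 9.2]
finger_gap: 0.0192
```

```bash
python3 - <<'E'
from T import *
p=shot('top','t36.png')
circ(218,[7.5]*10)
E
```

```text
t 62.3 angle turned (meas) 218.03 radius 89.9 z 0.0834 F [-1.3  2.7  8.6] gap 0.0191 jaw 168.88
225.5 [-7.8 -8.8]
233.0 [-8.9 -7.7]
240.5 [-9.8 -6.5]
248.0 [-10.6  -5.1]
255.5 [-11.2  -3.7]
263.0 [-11.6  -2.2]
270.5 [-11.8  -0.7]
278.0 [-11.7   0.9]
285.5 [-11.5   2.4]
293.0 [-11.1   3.9]
```

>>> move_arm(deltas=[1, -0.0078, -0.0088, -0.0005, 0, 0, 0, 1, -0.0089, -0.0077, -0.0005, 0, 0, 0, 1, -0.0098, -0.0065, 0, 0, 0, 0, 1, -0.0106, -0.0051, 0, 0, 0, 0, 1, -0.0112, -0.0037, 0, 0, 0, 0, 1, -0.0116, -0.0022, 0, 0, 0, 0, 1, -0.0118, -0.0007, 0, 0, 0, 0, 1, -0.0117, 0.0009, 0, 0, 0, 0, 1, -0.0115, 0.0024, 0, 0, 0, 0, 1, -0.0111, 0.0039, 0, 0, 0, 0])

```text
clock: 63.55
tcp_pos: [0.6249, 0.2564, 0.0836]
orientation: [-0.0, -0.635, 0.772, 0.0]
wrist_force: [0.9, -3.5, -6.8]
finger_gap: 0.0194
```

```bash
python3 - <<'E'
from T import *
p=shot('wrist','w37.png')
circ(293,[7.5]*8+[4,3])
E
```

```text
t 63.6 angle turned (meas) 294.81 radius 89.3 z 0.0836 F [ 0.9 -1.3 -9.8] gap 0.0193 jaw 168.97
300.5 [-10.5   5.3]
308.0 [-9.7  6.6]
315.5 [-8.8  7.8]
323.0 [-7.7  8.9]
330.5 [-6.5  9.8]
338.0 [-5.1 10.6]
345.5 [-3.7 11.2]
353.0 [-2.2 11.6]
357.0 [-0.6  6.3]
360.0 [-0.1  4.7]
```

View pics/w37.png

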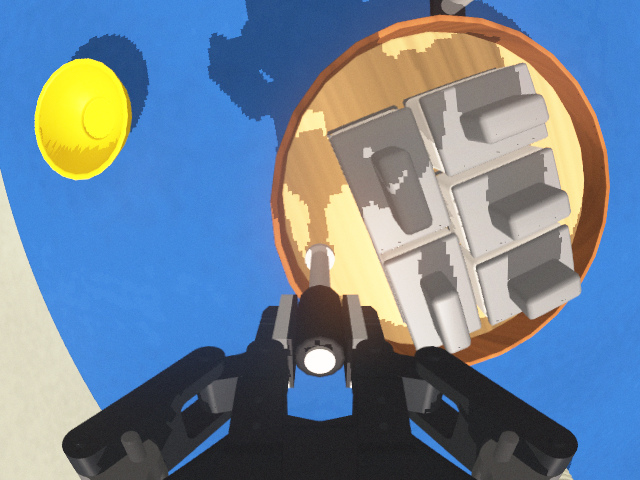

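>>> move_arm(deltas=[1, -0.0105, 0.0053, 0.0005, 0, 0, 0, 1, -0.0097, 0.0066, 0, 0, 0, 0, 1, -0.0088, 0.0078, 0, 0, 0, 0, 1, -0.0077, 0.0089, 0, 0, 0, 0, 1, -0.0065, 0.0098, 0, 0, 0, 0, 1, -0.0051, 0.0106, 0, 0, 0, 0, 1, -0.0037, 0.0112, 0, 0, 0, 0, 1, -0.0022, 0.0116, 0, 0, 0, 0, 1, -0.0006, 0.0063, 0, 0, 0, 0, 1, -0.0001, 0.0047, 0, 0, 0, 0])

```text
clock: 64.85
tcp_pos: [0.554, 0.3257, 0.0836]
orientation: [-0.0, -0.635, 0.772, 0.0]
wrist_force: [3.0, -3.3, -12.8]
finger_gap: 0.0188
```

>>> move_arm(deltas=[1, 0, 0, 0, 0, 0, 0, 1, 0, 0, 0, 0, 0, 0, 1, 0, 0, 0, 0, 0, 0])

```text
clock: 65.22
tcp_pos: [0.5536, 0.3257, 0.0836]
orientation: [-0.001, -0.635, 0.772, 0.001]
wrist_force: [-3.7, -0.9, -9.5]
finger_gap: 0.019
```

```bash
python3 - <<'E'
from T import *
p=shot('wrist','w38.png')
circ(360,[0.5]); go([.5546,.3255,.0835],168.8)
W=cloud(shot('top','t38.png')); V=W.reshape(-1,3)
E
```

```text
t 65.28 angle turned (meas) 0.95 radius 89.8 z 0.0836 F [ -3.7  -0.4 -10. ] gap 0.0191 jaw 168.89
360.5 [0.  0.8]
t 65.28 tcp [0.5537 0.3257 0.0836] jawdir 168.9 q6 -0.97 gap 0.0191 F [ -3.7  -0.4 -10. ] tilt 0.09
  shift mm before turn [ 0.  -0.9  0.1]  turn z deg 0.1  shift if turn first [ 0.  -0.9  0.1]
```

View pics/w38.png

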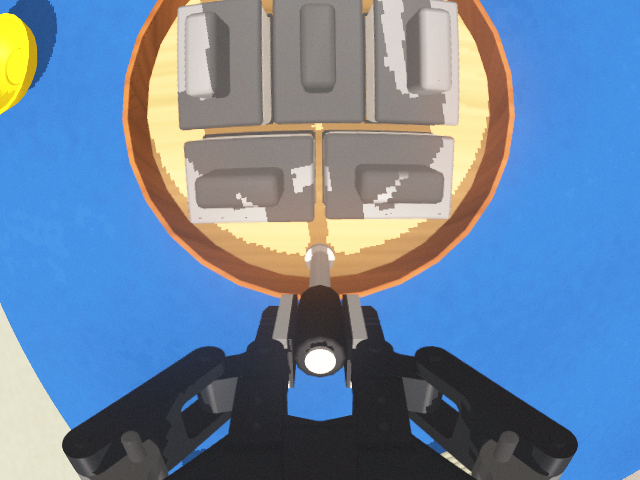

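>>> move_arm(deltas=[1, 0, -0.0005, 0.001, 0, 0, 0, 1, 0, 0, 0, 0, 0, 0, 1, 0, 0, 0, 0, 0, 0, 0.6, 0, 0, 0, 0, 0, 0, 0.2, 0, 0, 0, 0, 0, 0, 0, 0, 0, 0, 0, 0, 0, 0, 0, 0, -0.02, 0, 0, 0, 0, 0, 0, -0.04, 0, 0, 0, 0, 0, 0, -0.04, 0, 0, 0])

```text
clock: 66.45
tcp_pos: [0.5557, 0.3261, 0.1845]
orientation: [0.001, -0.635, 0.772, -0.0]
wrist_force: [0.5, 0.9, 0.0]
finger_gap: 0.0427
```

>>> move_arm(deltas=[0, 0.02, 0, -0.04, 0, 0, 0, 0, 0.05, 0, -0.03, 0, 0, 0, 0, 0.04, 0, 0, 0, 0, 0, 0, 0, 0, 0, 0, 0, 0, 0, 0, 0, 0, 0, 0, 0, 0, 0, 0, 0, 0, 0, 0, 0, 0, 0, 0, 0, 0, 0])

```text
clock: 67.32
tcp_pos: [0.5338, 0.2185, 0.2523]
orientation: [-0.0, -0.636, 0.772, 0.0]
wrist_force: [0.2, -0.2, 0.3]
finger_gap: 0.0424
```

```bash
python3 - <<'E'
from T import *
p=shot('wrist','w39.png'); W=wcloud(p); tins(p,W,amax=30000)
V=W.reshape(-1,3)
Q=V[(np.hypot(V[:,0]-.5554,V[:,1]-.3255)<.03)&(V[:,2]>.126)&(V[:,2]<.137)]; print('crank top wrist',Q.mean(0),len(Q))
for k in T: print(k,T[k].round(4))
go([.5554,.3255,.2],168.8)
E
```

```text
conf 0.97 px [371.0, 201.0] bar [0.4864 0.2246] lid [485.7 225.3] [63.4 42.4] long dir 78.8 base 0.0253 639
conf 0.97 px [351.0, 254.0] bar [0.5106 0.2782] lid [510.6 280.1] [42.2 63.8] long dir 168.9 base 0.0254 563
conf 0.75 px [272.0, 201.0] bar [0.5781 0.2062] lid [579.2 206.7] [64.1 42.5] long dir 78.6 base 0.0252 632
conf 0.73 px [299.0, 206.0] bar [0.5546 0.3213] lid [545.1 272. ] [129.9  43.4] long dir 78.5 base 0.0361 650
conf 0.69 px [285.0, 259.0] bar [0.5771 0.2658] lid [578.3 267. ] [41.4 64.3] long dir 168.4 base 0.0252 595
conf 0.55 px [322.0, 202.0] bar [0.5322 0.2157] lid [532.3 216.4] [62.9 42.7] long dir 78.5 base 0.0252 637
crank top wrist [0.55546057 0.32516137 0.13001569] 335
along0 [0.5102 0.2796]
along1 [0.578  0.2661]
across0 [0.4866 0.2251]
across1 [0.5327 0.2159]
across2 [0.5789 0.2067]
t 67.42 tcp [0.5337 0.2182 0.2524] jawdir 168.9 q6 -1.13 gap 0.0431 F [1.  0.8 0.1] tilt 0.03
  shift mm before turn [-109.5   -0.7   52.4]  turn z deg 0.1  shift if turn first [-109.5   -0.4   52.4]
```

View pics/w39.png

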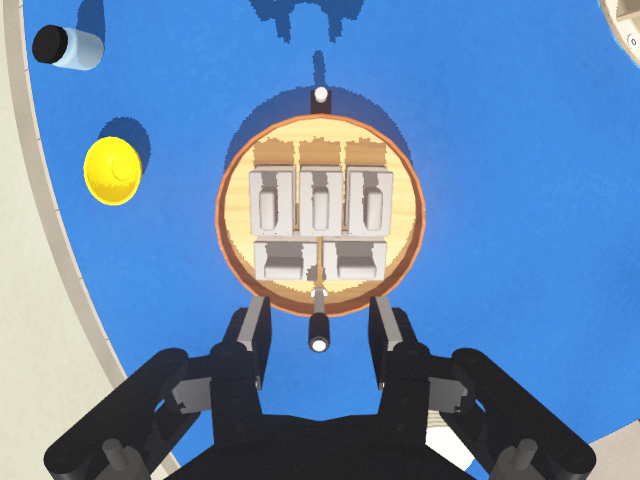

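>>> move_arm(deltas=[0, 0.05, 0, 0, 0, 0, 0, 0, 0.05, 0, 0, 0, 0, 0, 0, 0.05, 0, 0, 0, 0, 0, 0, 0.05, 0, 0, 0, 0, 0, 0, 0.03, 0, 0, 0, 0, 0, 0, 0, 0, 0, 0, 0, 0, 0, 0, 0, 0, 0, 0, 0, 0, 0, 0, 0, 0, 0, 0])

```text
clock: 68.42
tcp_pos: [0.4896, -0.0071, 0.2527]
orientation: [0.0, -0.636, 0.772, 0.0]
wrist_force: [0.4, 0.4, 0.4]
finger_gap: 0.0424
```

```bash
python3 - <<'E'
from T import *
p=shot('top','t40.png'); W=cloud(p); tins(p,W)
V=W.reshape(-1,3)
Q=V[(np.hypot(V[:,0]-.5554,V[:,1]-.3255)<.03)&(V[:,2]>.126)&(V[:,2]<.136)]; print('crank top',Q.mean(0),len(Q))
for n in ['press','bowl','jar','soapdish']:
    r=imaging.cut_out(p,n)[0]; P=W[r['mask']]; P=P[~np.isnan(P[:,0])]
    print(n,round(r['confidence'],2),np.median(P,0).round(3),np.percentile(P[:,2],[5,95]).round(3))
E
```

```text
conf 0.96 px [224.0, 263.0] bar [0.5794 0.2056] lid [579.2 205.3] [62.  40.4] long dir 78.0 base 0.0279 96
conf 0.88 px [220.0, 282.0] bar [0.5332 0.2153] lid [533.7 215.1] [63.  40.7] long dir 77.8 base 0.0277 92
conf 0.7 px [203.0, 262.0] bar [0.5785 0.2656] lid [577.9 263.2] [48.4 63.3] long dir 169.3 base 0.0274 97
conf 0.57 px [216.0, 302.0] bar [0.4866 0.2241] lid [486.5 224.5] [64.4 41.7] long dir 78.6 base 0.0283 96
conf 0.57 px [195.0, 291.0] bar [0.5107 0.2785] lid [510.8 278.7] [41.8 63. ] long dir 168.4 base 0.0277 99
crank top [0.55657501 0.32528453 0.1311452 ] 62
press 0.66 [ 0.589 -0.368  0.032] [0.013 0.037]
bowl 0.88 [0.762 0.138 0.018] [0.004 0.036]
jar 0.77 [ 0.765 -0.019  0.089] [0.022 0.094]
soapdish 0.89 [ 0.768 -0.228  0.007] [0.001 0.024]
```

View pics/t40.png

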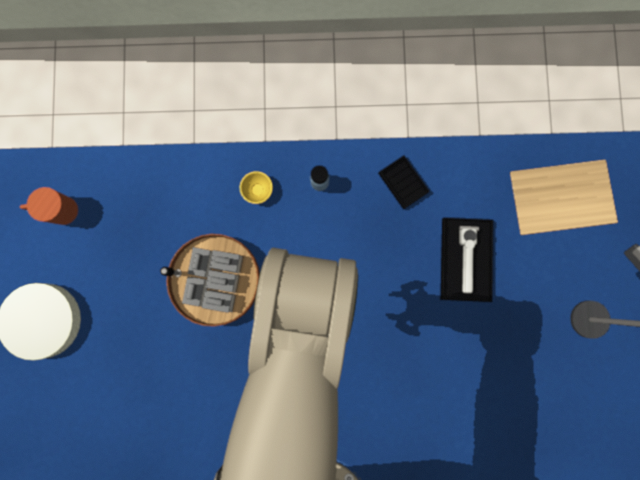

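```bash
python3 - <<'E'
from h import *
print(order.hand_in()); print(env.get_state()['clock'])
E
```

```text
the job is handed in; nothing more can be done
None
the job is handed in; nothing more can be done
```

The job is done and handed in at about 68 s of the 210 s allowed. The garlic press lies flat in the tray, and all five tins stand upright in the five outlines. The loaded plate was turned one full turn anticlockwise by the crank, and the load passed the post.

**Last checks**
- **Tins:** after the turn the close wrist view put all five within about 1 mm and 0.5° of their outlines. The top camera agreed except for one reading of tin `along1`, 3 mm off in y; its outline there was cut out badly (48 mm wide instead of 42).
- **Crank:** it is back within about 0.3° (wrist camera) to 0.8° (top camera) of its start, slightly short if anything.
- **Bystanders:** the bowl, jar and soap dish measured within 2 mm of where they were, and nothing was seen to fall.
- **Forces:** the largest wrist force I read was about 13 N.

**What disagreed with the description**
- **Missed grasp:** the first grasp of the press closed above it. Both cameras showed the fingertips about 17 mm above the reported tool position, where the description puts them 11 mm below it. I used the measured value from then on, and every later grasp held.
- **No knock seen:** I saw no tin knocked aside during the run.

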